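Sort sinkers and pilks, then shut the tackle tray drawer

ROBOT

A 6-joint arm with a two-finger parallel gripper is mounted at the origin on the work surface. World frame = base frame: x ahead of the robot, y to its left, z up, the work surface at z = 0. Lengths are in mm, angles in rad, forces in N, time in s.
With the tool pointing down it reaches from about 350 to 775 mm from the base axis. Payload 7.3 kg.
Tool frame: the origin (TCP) lies between the finger pads; the fingertips stand 25 mm ahead of it and the grasp point (between the pads) lies 6 mm ahead of it; z points along the fingers, y is the line along which they close (so a half turn about z gives the same grasp; the last joint's range is limited). The gripper opens to 92 mm and grips with 3 to 60 N. Pads are 19 mm wide; open, the fingers measure 130 mm over their backs; the gripper's body (75 mm by 190 mm) begins 47 mm behind the grasp point.
Start: joints at [1.074, 0.342, 1.524, -0, 1.275, -0.146], TCP at [180.403, 493.053, 215.341] pointing down, gripper open.
Joint ranges: [-2.53, 2.53], [-0.77, 2.02], [0.04, 2.7], [-1, 4.14], [0.28, 2.66], [-3.11, 3.11]. Speed limits (rad/s): [2.57, 2.57, 3.14, 3.14, 3.14, 3.14].

INTERFACE

Orientations are given as [roll, pitch, yaw] about the fixed x, y, z axes, in that order (R = Rz(yaw) Ry(pitch) Rx(roll)).
In Python, from plant import bot gives the robot as it stands.
- The arm moves only by the tool play_rows, never from a script. Its argument "commands" is a list of rows, each an object of numbers: "x", "y", "z": the shift along the tool's x, y, z in m; "twist": the turn about the tool's z in degrees. In form: [{"x": .., "y": .., "z": .., "twist": ..}, ...]. A call has exactly 8 rows; each row is the pose to reach, as a shift and turn from the pose commanded when the call began, along the tool's axes at that moment; what a row does not reach only later rows make up. A row lasts 1/10 s, in which the tool goes at most 50 mm and 8.59 degrees, less where a joint would pass 70% of its speed; a pose out of reach is approached as far as the arm can. A call with a gripper value outside its range is refused whole. "jaw" is the closure, from 0 (fully open) to 1 (shut), set as the call begins (left out, the last holds). The fingers move at their own pace and stop on an object; the grip force is fixed at half the most. Time passes only in rows, so rows that repeat a pose let the fingers close, or fill a call up. It gives the time, the measured TCP pose, the force, the opening and the grip force at its end, in the units of the state.
- bot.get_obs(): the state, without advancing time (a new reading comes with each control period).
- bot.capture(name): name is "scene" or "top"; returns a dict with "pixels" (400x640x3 uint8, red, green, blue), "fx", "fy", "cx", "cy" (pixels), "k1" (the pictures are not rectified: a ray, as slopes to the right and down, at radius r is drawn at 1 + k1 r^2 times it, then the intrinsics apply), "eye" and "rotation" of the camera in the world. Camera axes: x right, y down, z forward; pixel columns grow to the right and rows downward; lengths in mm; the calibration is good to about 2 mm. A picture is of the moment at which its call begins. There is no depth.
- bot.close_job(): hands the job in; it is judged then, once.
The state is a dict: "time": time; "joint_positions": joint angles; "dq": joint speeds; "tau": joint torques, N m; "tool_pos": TCP position; "tcp_rot": TCP orientation; "contact_force": force on the tool from outside, world axes, zero at the start; "moment": the same for the moment, N m; "grip_width": finger opening in mm; "finger_force": force on a finger pad.
Only numpy, scipy, OpenCV 4.12 (cv2) and the standard library are available. Lean on these libraries where they do the work, as an engineer would, in place of code of your own. Each camera call takes 0.05 s, during which the arm holds its last target. There are 200 camera calls.

TASK

Tidy the fishing tackle on the bench: put the two short stout sinkers into the open drawer of the green tackle tray and lay the two long slim pilks down inside the clear lure box; then push the drawer fully shut. Set the pieces down inside rather than dropping or throwing them, and leave the orange float and the line spool standing where they are.

Things in the scene. Friction and masses are not known exactly. Their poses are not given: they have to be found in the camera images.
- sinker_a: One of two identical stainless steel sinkers (280 g or so): a stout octagonal bar lying flat on the bench, 28 mm across flats (so 28 mm high and 28 mm wide), 60 mm long along its own x, plus a collar and wire eye on the +x end (75 mm over all). Origin: middle of the underside of the 60 mm bar; z up; it may rest rolled onto another flat after handling, the origin then lies on the bar's surface, 14 mm from its axis.
- sinker_b: The other sinker, identical to sinker_a.
- pilk_a: One of two identical stainless steel pilks (long slim metal fishing jigs without hooks, 190 g or so) lying flat: 140 mm long over the wire eyes along its own x, its middle 78 mm is a bar 22 mm wide (own y) and 14 mm thick, tapering in steps to both ends. Origin: middle of the underside; z up.
- pilk_b: The other pilk, identical to pilk_a.
- tray: Green plastic tackle tray, fixed to the bench, standing left or right of the loose tackle: a housing 220 x 180 mm, 78 mm high (86 mm at a ridge on top), open at the front, with one sliding drawer. Own x runs from its front to its back, own z up; origin on the bench, on the middle line, 80 mm behind the housing's front edge. The drawer slides out along -x.
- drawer (a joint): Drawer opening in m: 0 = fully shut (front panel against the housing), up to 0.14; starts 0.10 to 0.13. As much of the drawer's inside as this value is uncovered in front of the housing. Slides with about 1.5 N of friction, no spring or catch, and stays where it is left.
- drawer_floor (a point): Point on the drawer's inner floor (14 mm above the bench), on the middle line, 45 mm behind the inner face of the front panel; moves with the drawer, axes as the tray's. The inside is 150 mm wide (y) and 186 mm deep (x from -0.045 to +0.141); side and back walls rise 31 mm above the floor, the front panel 58 mm. There is 58 mm of height under the housing's roof.
- drawer_front (a point): Centre of the outer face of the drawer's front panel, 40 mm above the bench; moves with the drawer, axes as the tray's. The panel is 176 mm wide, 64 mm high (8 to 72 mm above the bench) and 6 mm thick. A grip lip 70 mm wide sticks out 11 mm in front of this face, from 62 to 70 mm above the bench.
- lurebox: Clear polystyrene lure box, fixed to the bench on the other side of the loose tackle: 160 mm (own x) x 200 mm (own y), 45 mm high, walls 4 mm; origin under its centre. Open on top; its lid is hinged on the +x rim (away from the robot).
- lurebox_in (a point): Centre of the lure box's inner floor, axes as the box's; the inside is 152 mm (x) by 192 mm (y), the rim about 40 mm above this floor.
- lurelid (a joint): Opening angle of the clear lid (160 x 200 mm) in rad, 0 = shut; it starts standing open at 1.65 to 1.85, behind the box's +x rim, has a stiff hinge and stays. It may be left open.
- float: Bystander: orange plastic float standing upright among the tackle, 44 mm diameter, 75 mm high. Origin: centre of its foot.
- linespool: Bystander: grey plastic line spool lying flat, 60 mm diameter, 28 mm high. Origin: centre of its underside.
Not all that is in view belongs to the job. Leave any black or yellow look-alike of the pilk_b alone.

How it is judged:
By the outcome, as a careful person would: the job done as asked, in the order asked, and still so for the second after the job is handed in, with the robot touching nothing.
It also fails if it takes over 72 s, if anything falls off the work surface, if the arm or the gripper's body presses on something with over 40 N, if the wrist force passes 120 N, or if a joint passes its speed limit or range.

## Working session

There is one attempt and no reset: what is moved stays moved. The work goes in short steps, Python scripts to look and compute and a tool call to move; the robot and the scene stay as the last step left them, time stands still between calls to the robot, and variables do not carry over. Pictures are saved under pics/ and viewed, at most 10 in all, crops included, and the job is handed in when it is done.

Besides the shell and the picture viewer there is one more tool, called after ">>>" by a JSON object that holds its "fn" and its "kwargs", one argument or row to a line. play_rows: Moves the arm, as the interface text tells. Its arguments: {"type":"object","properties":{"commands":{"type":"array"},"jaw":{"type":"number"}},"required":["commands"]}

```bash
mkdir -p pics; cat > h.py <<'E'
import numpy as np, cv2
from plant import bot
def cap(n,f=None):
    c=bot.capture(n)
    if f: cv2.imwrite('pics/'+f,cv2.cvtColor(c['pixels'],cv2.COLOR_RGB2BGR))
    return c
def ray(c,uv,z):
    uv=np.atleast_2d(np.float64(uv))
    K=np.array([[c['fx'],0,c['cx']],[0,c['fy'],c['cy']],[0,0,1.]])
    p=cv2.undistortPoints(uv[:,None],K,np.array([c['k1'],0,0,0,0.]))[:,0]
    d=np.c_[p,np.ones(len(p))]@np.array(c['rotation']).T
    e=np.array(c['eye']); return e+d*((z-e[2])/d[:,2])[:,None]
def proj(c,P):
    P=np.atleast_2d(np.float64(P)); q=(P-np.array(c['eye']))@np.array(c['rotation'])
    s=q[:,:2]/q[:,2:]; s=s*(1+c['k1']*(s**2).sum(1))[:,None]
    return s*[c['fx'],c['fy']]+[c['cx'],c['cy']]
E
python3 - <<'E'
from h import *
for n in('scene','top'):
    c=cap(n,n+'0.png'); print({k:np.round(v,3).tolist() for k,v in c.items() if k!='pixels'})
o=bot.get_obs(); print(o)
E
```

```text
{'fx': 474.325, 'fy': 474.325, 'cx': 320.327, 'cy': 197.37, 'k1': -0.047, 'eye': [1017.839, -797.791, 1251.673], 'rotation': [-2.518, 0.017, 0.626]}
{'fx': 456.637, 'fy': 456.637, 'cx': 314.116, 'cy': 200.556, 'k1': 0.026, 'eye': [383.312, -120.619, 1314.6], 'rotation': [-3.063, 0.015, -1.589]}
{'time': 0.1, 'joint_positions': array([ 1.07402311e+00,  3.42661665e-01,  1.52491810e+00, -1.73866593e-05,
        1.27542151e+00, -1.45987277e-01]), 'dq': array([ 1.84047896e-03, -1.84787961e-03, -3.80178771e-03, -3.39023193e-06,
       -1.34562228e-03,  2.81582297e-04]), 'tau': array([ 2.92061806e-03, -4.32004631e+01, -2.44694370e+01,  7.21009914e-02,
        5.26101503e-02, -8.95003222e-05]), 'tool_pos': array([180.20132141, 492.69471631, 214.71119293]), 'tcp_rot': array([-3.14019660e+00, -1.88461393e-04,  2.79081166e+00]), 'contact_force': array([ 0.13379995, -0.14713059,  0.24907599]), 'moment': array([ 0.02009945,  0.0413553 , -0.02441541]), 'finger_force': 0.0, 'grip_width': 91.85016652349867}
```

View pics/top0.png

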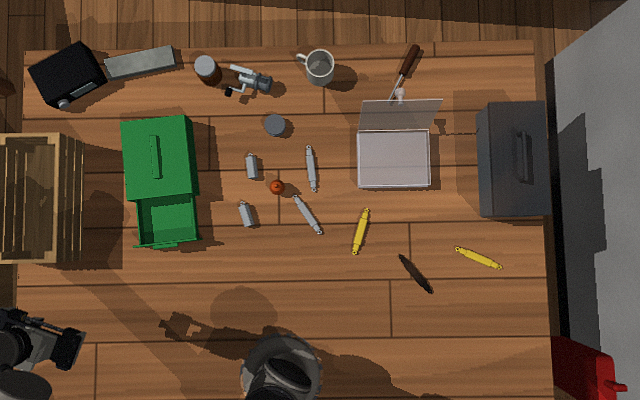

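View pics/scene0.png

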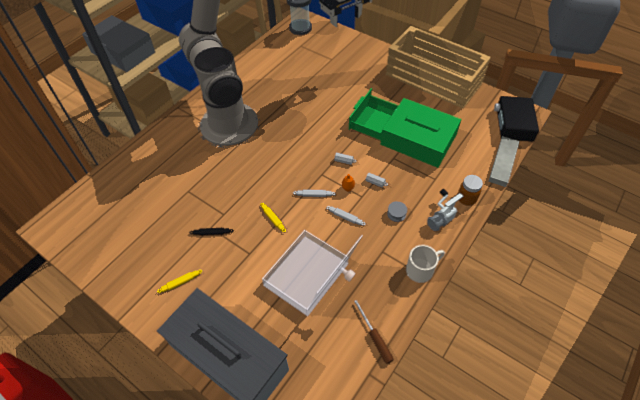

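```bash
cat >> h.py <<'E'
from scipy.spatial.transform import Rotation as Ro
_cap=cap
def cap(n,f=None):
    c=_cap(n,f); c['rotation']=Ro.from_euler('xyz',c['rotation']).as_matrix(); return c
def blobs(c,box,zmid,vmin=95,smax=60,amin=60):
    u0,v0,u1,v1=box; hsv=cv2.cvtColor(c['pixels'],cv2.COLOR_RGB2HSV)
    m=((hsv[...,1]<smax)&(hsv[...,2]>vmin)).astype(np.uint8); k=np.zeros_like(m); k[v0:v1,u0:u1]=m[v0:v1,u0:u1]
    n,l,s,ce=cv2.connectedComponentsWithStats(k); out=[]
    for i in range(1,n):
        if s[i,4]<amin: continue
        v,u=np.nonzero(l==i); P=ray(c,np.c_[u,v],zmid)[:,:2].astype(np.float32)
        (r,sz,_)=cv2.minAreaRect(P); d=cv2.fitLine(P,cv2.DIST_L2,0,.01,.01)[:2,0]
        t=(P-r)@d
        # width profile at both ends -> eye end
        w=[np.ptp(((P-r)@[-d[1],d[0]])[(t>a)&(t<b)]) if ((t>a)&(t<b)).any() else 0 for a,b in((t.min(),t.min()+8),(t.max()-8,t.max()))]
        out.append(dict(px=ce[i].round(1).tolist(),n=int(s[i,4]),c=np.round(r,1).tolist(),mean=P.mean(0).round(1).tolist(),size=np.round(sz,1).tolist(),ang=round(float(np.degrees(np.arctan2(d[1],d[0]))),1),wends=np.round(w,1).tolist()))
    return out
E
python3 - <<'E'
from h import *
c=cap('top')
for b in blobs(c,(205,140,350,245),9): print(b)
d=cap('scene')
for b in blobs(d,(280,140,395,235),9): print(b)
px={'tray housing topfront L':(129,201,78),'tfR':(199,195,78),'back L':(121,122,78),'back R':(191,115,78),
'dr L':(138,247,72),'dr R':(198,241,72),'box TL':(358,131,45),'box TR':(430,130,45),'BR':(431,188,45),'BL':(357,187,45)}
for k,(u,v,z) in px.items(): print(k,ray(c,(u,v),z)[0].round(0))
h=cv2.cvtColor(c['pixels'],cv2.COLOR_RGB2HSV)
m=((h[...,0]<12)&(h[...,1]>190)&(h[...,2]>100)); m[:150]=0;m[240:]=0;m[:,:205]=0;m[:,350:]=0
v,u=np.nonzero(m); print('float',u.mean(),v.mean(),ray(c,(u.mean(),v.mean()),45)); 
cv2.imwrite('pics/crop0.png',cv2.resize(cv2.cvtColor(c['pixels'][95:260,110:450],cv2.COLOR_RGB2BGR),None,fx=2.3,fy=2.3,interpolation=cv2.INTER_CUBIC))
E
```

```text
{'px': [310.5, 167.8], 'n': 289, 'c': [580.8, -94.2], 'mean': [581.0999755859375, -94.5], 'size': [135.3, 21.0], 'ang': 6.2, 'wends': [8.9, 11.9]}
{'px': [249.8, 166.0], 'n': 166, 'c': [592.4, 81.4], 'mean': [589.9000244140625, 80.5999984741211], 'size': [71.0, 21.5], 'ang': 5.1, 'wends': [17.8, 11.8]}
{'px': [306.7, 214.2], 'n': 282, 'c': [447.2, -81.3], 'mean': [447.3999938964844, -81.19999694824219], 'size': [134.4, 19.9], 'ang': 33.5, 'wends': [12.6, 10.3]}
{'px': [244.1, 214.5], 'n': 178, 'c': [452.7, 99.2], 'mean': [450.0, 98.0], 'size': [73.8, 21.6], 'ang': 15.8, 'wends': [20.8, 12.6]}
{'px': [344.3, 157.6], 'n': 127, 'c': [447.9, 99.3], 'mean': [445.29998779296875, 98.5999984741211], 'size': [73.2, 31.0], 'ang': 15.4, 'wends': [24.9, 6.5]}
{'px': [375.9, 179.1], 'n': 148, 'c': [586.3, 81.8], 'mean': [583.5, 81.19999694824219], 'size': [75.9, 30.7], 'ang': 4.9, 'wends': [25.6, 12.4]}
{'px': [313.4, 192.2], 'n': 194, 'c': [445.9, -80.6], 'mean': [446.1000061035156, -81.4000015258789], 'size': [133.8, 22.5], 'ang': 33.6, 'wends': [12.2, 8.1]}
{'px': [391.6, 208.5], 'n': 76, 'c': [684.8, 9.0], 'mean': [686.7000122070312, 9.5], 'size': [19.0, 50.5], 'ang': -60.2, 'wends': [9.6, 12.6]}
{'px': [345.4, 214.8], 'n': 216, 'c': [580.2, -94.4], 'mean': [580.5, -94.69999694824219], 'size': [133.4, 22.4], 'ang': 6.2, 'wends': [11.4, 9.6]}
tray housing topfront L [489. 399.  78.]
tfR [502. 209.  78.]
back L [708. 424.  78.]
back R [724. 231.  78.]
dr L [364. 376.  72.]
dr R [377. 213.  72.]
box TL [ 677. -231.   45.]
box TR [ 676. -433.   45.]
BR [ 512. -429.   45.]
BL [ 519. -224.   45.]
float 274.3263157894737 186.16842105263157 [[525.87911963   6.87829807  45.        ]]
```

View pics/crop0.png

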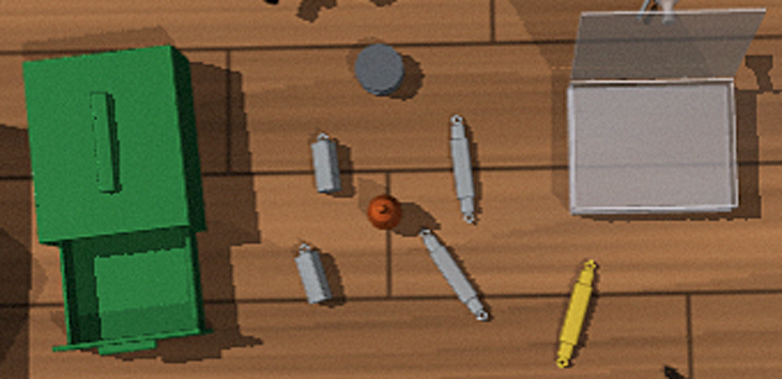

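The top view shows the sinkers at px (250,166) and (244,214), and the pilks at (310,168) and (307,214). The float is at (274,186) and the spool at (275,125). The open drawer's panel is near (168,243) and the lure box spans (358–431, 131–188), with its lid behind it. Next I work out the targets and the first move.

```bash
cat >> h.py <<'E'
def delta(x,y,z,yaw,frm=None):
    o=bot.get_obs(); p=o['tool_pos']; R=Ro.from_euler('xyz',o['tcp_rot']).as_matrix(); y0=np.degrees(np.arctan2(R[1,0],R[0,0]))
    if frm is not None: p=np.array(frm[:3]); y0=frm[3]; R=Ro.from_euler('xyz',[180,0,y0],degrees=True).as_matrix()
    d=R.T@(np.array([x,y,z])-p)/1000; t=-((yaw-y0+180)%360-180)
    print('->',(x,y,z,yaw),'shift',d.round(4).tolist(),'twist',round(t,1))
def st():
    o=bot.get_obs(); print(round(o['time'],2),o['tool_pos'].round(1),np.degrees(o['tcp_rot']).round(1),'F',o['contact_force'].round(1),'w',round(o['grip_width'],1),'ff',round(o['finger_force'],1))
E
python3 - <<'E'
from h import *
c=cap('top')
f=lambda x,y:(110+(x+.5)/2.3-.5,95+(y+.5)/2.3-.5)
for n,z,P in (('panel outer top',72,[(53,350),(212,331)]),('roof front',78,[(40,243),(204,230)]),('drawer walls in',45,[(62,243),(75,342),(196,325),(188,235)]),('box',45,[(569,84),(736,80),(738,209),(571,213)])):
    W=ray(c,[f(*p) for p in P],z)[:,:2]; print(n,W.round(1).tolist(),'mean',W.mean(0).round(1))
delta(444,95.5,120,195.5)
delta(444,95.5,34,195.5,(444,95.5,120,195.5))
E
```

```text
panel outer top [[364.7, 390.0], [383.3, 202.7]] mean [374.  296.3]
roof front [[491.1, 404.6], [502.8, 210.8]] mean [496.9 307.7]
drawer walls in [[493.4, 392.0], [373.3, 374.8], [390.9, 229.0], [500.2, 239.1]] mean [439.5 308.7]
box [[676.8, -228.4], [677.1, -431.8], [518.8, -428.4], [518.0, -226.8]] mean [ 597.7 -328.8]
-> (444, 95.5, 120, 195.5) shift [-0.3842, -0.2825, 0.0952] twist -35.6
-> (444, 95.5, 34, 195.5) shift [0.0, -0.0, 0.086] twist -0.0
```

>>> {"fn": "play_rows", "kwargs": {
  "commands": [
    {"x":-0.03,"y":-0.022,"z":0.005,"twist":-3},
    {"x":-0.066,"y":-0.048,"z":0.012,"twist":-7},
    {"x":-0.106,"y":-0.077,"z":0.02,"twist":-12},
    {"x":-0.146,"y":-0.106,"z":0.03,"twist":-17},
    {"x":-0.186,"y":-0.135,"z":0.04,"twist":-22},
    {"x":-0.222,"y":-0.162,"z":0.05,"twist":-27},
    {"x":-0.25,"y":-0.183,"z":0.06,"twist":-32},
    {"x":-0.27,"y":-0.198,"z":0.065,"twist":-35.6}
  ]
}}

```text
time: 1.05
tool_pos: [366.6, 212.2, 149.7]
tcp_rot: [-3.141, -0.001, -2.87]
contact_force: [0.0, 0.6, 1.0]
grip_width: 91.7
finger_force: 0.0
```

```bash
python3 - <<'E'
from h import *
st(); delta(444,95.5,120,195.5)
E
```

```text
1.05 [366.6 212.2 149.7] [-180.    -0.  -164.4] F [0.  0.6 1. ] w 91.7 ff 0.0
-> (444, 95.5, 120, 195.5) shift [-0.0432, -0.1332, 0.0297] twist 0.1
```

>>> {"fn": "play_rows", "kwargs": {
  "commands": [
    {"x":-0.01,"y":-0.03,"z":0.005,"twist":0},
    {"x":-0.025,"y":-0.075,"z":0.015,"twist":0},
    {"x":-0.037,"y":-0.115,"z":0.025,"twist":0},
    {"x":-0.043,"y":-0.133,"z":0.035,"twist":0},
    {"x":-0.043,"y":-0.133,"z":0.06,"twist":0},
    {"x":-0.043,"y":-0.133,"z":0.09,"twist":0},
    {"x":-0.043,"y":-0.133,"z":0.11,"twist":0},
    {"x":-0.043,"y":-0.133,"z":0.116,"twist":0}
  ]
}}

```text
time: 1.85
tool_pos: [441.6, 97.5, 32.5]
tcp_rot: [3.141, -0.004, -2.871]
contact_force: [-0.1, -0.4, 0.1]
grip_width: 91.8
finger_force: 0.0
```

>>> {"fn": "play_rows", "kwargs": {
  "commands": [
    {"x":0,"y":0,"z":0,"twist":0},
    {"x":0,"y":0,"z":0,"twist":0},
    {"x":0,"y":0,"z":0,"twist":0},
    {"x":0,"y":0,"z":0,"twist":0},
    {"x":0,"y":0,"z":0,"twist":0},
    {"x":0,"y":0,"z":0,"twist":0},
    {"x":0,"y":0,"z":0,"twist":0},
    {"x":0,"y":0,"z":0,"twist":0}
  ],
  "jaw": 1
}}

```text
time: 2.65
tool_pos: [442.9, 97.7, 34.4]
tcp_rot: [3.142, 0.0, -2.871]
contact_force: [-0.1, 0.1, 0.2]
grip_width: 32.8
finger_force: 0.0
```

```bash
python3 - <<'E'
from h import *
st(); c=cap('top','g1.png'); cap('scene','g1s.png')
delta(424,338,120,185)
E
```

```text
2.65 [442.9  97.7  34.4] [ 180.     0.  -164.5] F [-0.1  0.1  0.2] w 32.8 ff 0.0
-> (424, 338, 120, 185) shift [-0.046, 0.2367, -0.0857] twist 10.5
```

>>> {"fn": "play_rows", "kwargs": {
  "commands": [
    {"x":0,"y":0,"z":0,"twist":0},
    {"x":0,"y":0,"z":0,"twist":0},
    {"x":0,"y":0,"z":0,"twist":0},
    {"x":0,"y":0,"z":-0.01,"twist":0},
    {"x":0,"y":0,"z":-0.035,"twist":0},
    {"x":0,"y":0,"z":-0.065,"twist":0},
    {"x":0,"y":0,"z":-0.088,"twist":0},
    {"x":0,"y":0,"z":-0.096,"twist":0}
  ]
}}

```text
time: 3.55
tool_pos: [444.2, 97.8, 133.1]
tcp_rot: [-3.141, 0.005, -2.871]
contact_force: [0.3, 0.1, -0.2]
grip_width: 0.3
finger_force: 0.0
```

```bash
python3 - <<'E'
from h import *
st(); a=cap('top','g1.png')['pixels']; b=cap('scene')['pixels']
cv2.imwrite('pics/g1c.png',cv2.cvtColor(np.vstack([cv2.resize(a[130:260,100:350],(600,312)),cv2.resize(b[90:210,270:500],(600,288))[:288]]),cv2.COLOR_RGB2BGR))
delta(424,338,120,185)
E
```

```text
3.55 [444.2  97.8 133.1] [-179.9    0.3 -164.5] F [ 0.3  0.1 -0.2] w 0.3 ff 0.0
-> (424, 338, 120, 185) shift [-0.0454, 0.2368, 0.0114] twist 10.5
```

View pics/g1c.png

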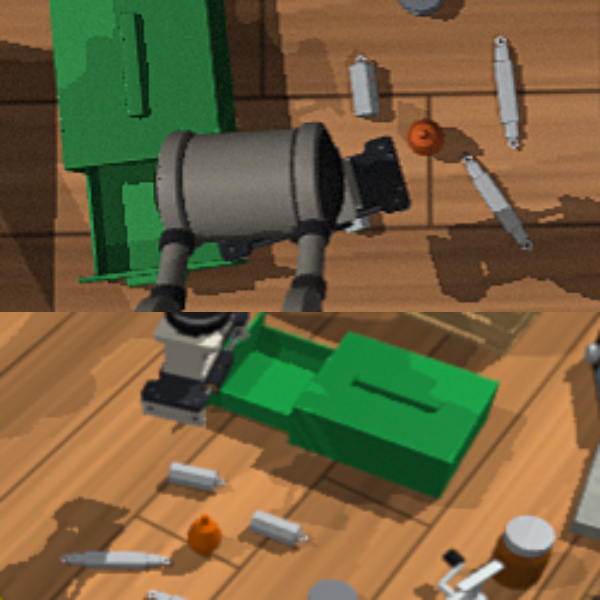

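The picture shows empty jaws. The sinker still lies at scene px (345,158), so I check whether the TCP projects where the gripper appears.

```bash
python3 - <<'E'
from h import *
b=cap('scene'); t=cap('top')
for n,c in(('scene',b),('top',t)):
    print(n,[ (P,proj(c,P)[0].round(0).tolist()) for P in((444,98,108),(444,98,180),(444,95,14),(0,0,0))])
for bl in blobs(b,(280,140,395,235),14): print(bl['px'],bl['mean'],bl['ang'])
o=bot.get_obs(); print(o['joint_positions'])
cv2.imwrite('pics/g2.png',cv2.resize(cv2.cvtColor(b['pixels'][60:210,250:450],cv2.COLOR_RGB2BGR),(800,600),interpolation=cv2.INTER_CUBIC))
E
```

```text
scene [((444, 98, 108), [345.0, 138.0]), ((444, 98, 180), [345.0, 122.0]), ((444, 95, 14), [343.0, 157.0]), ((0, 0, 0), [229.0, 123.0])]
top [((444, 98, 108), [238.0, 215.0]), ((444, 98, 180), [233.0, 214.0]), ((444, 95, 14), [245.0, 216.0]), ((0, 0, 0), [280.0, 375.0])]
[344.3, 157.6] [447.79998779296875, 94.9000015258789] 15.2
[375.8, 179.2] [585.2000122070312, 77.0999984741211] 5.5
[313.8, 192.3] [449.3999938964844, -83.69999694824219] 33.1
[391.6, 208.5] [688.0, 6.300000190734863] -60.2
[345.4, 214.9] [582.0999755859375, -97.69999694824219] 6.3
[ 4.76836001e-02  3.09135453e-01  1.83839767e+00  7.03162569e-05
  9.95185071e-01 -1.79365171e+00]
```

View pics/g2.png

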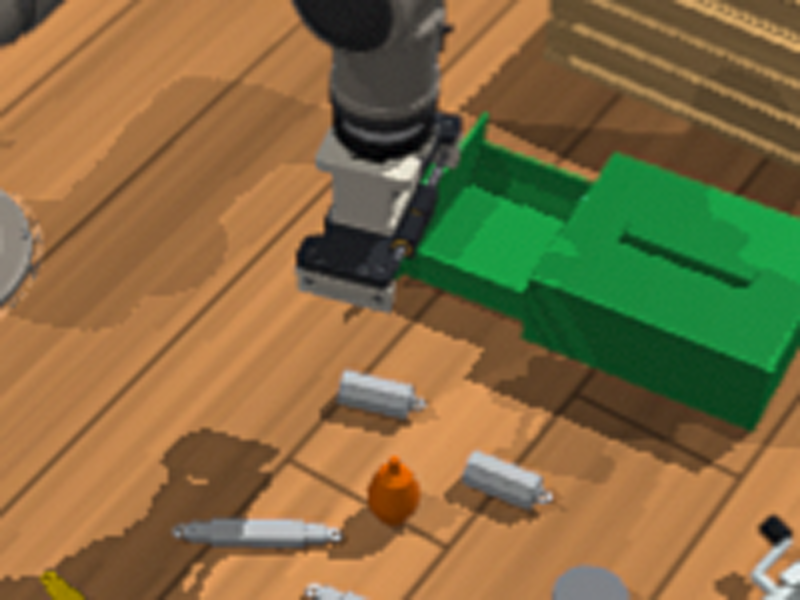

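```bash
python3 - <<'E'
from h import *
b=cap('scene'); st()
d=np.array([-.267,.964]);e=np.array([.964,.267])
for h in(-95,-65,-19,0,19,65,95):
    for z in(108,174):
        r=[]
        for w in(-37,-9,9,37):
            p=np.array([444,98])+h*d+w*e; q=proj(b,(p[0],p[1],z))[0]; r.append(((q-[250,60])*4).round().astype(int).tolist())
        print(h,z,r)
E
```

```text
3.8 [442.1  97.6 129.3] [ 1.800e+02 -1.000e-01 -1.645e+02] F [-0.5  0.1 -0.5] w 0.8 ff 0.0
-95 108 [[296, 383], [329, 392], [351, 398], [384, 407]]
-95 174 [[295, 326], [329, 335], [352, 341], [387, 351]]
-65 108 [[309, 356], [342, 365], [363, 371], [396, 379]]
-65 174 [[308, 299], [342, 308], [364, 314], [399, 323]]
-19 108 [[328, 316], [360, 325], [381, 330], [414, 339]]
-19 174 [[328, 259], [362, 267], [383, 273], [418, 282]]
0 108 [[336, 300], [368, 308], [389, 314], [421, 322]]
0 174 [[336, 243], [369, 251], [391, 256], [425, 265]]
19 108 [[343, 284], [375, 292], [396, 298], [429, 306]]
19 174 [[344, 226], [377, 235], [399, 240], [432, 249]]
65 108 [[361, 246], [393, 254], [413, 260], [445, 268]]
65 174 [[363, 189], [395, 197], [417, 202], [450, 210]]
95 108 [[373, 222], [404, 230], [424, 235], [456, 243]]
95 174 [[374, 164], [407, 172], [428, 177], [461, 185]]
```

>>> {"fn": "play_rows", "kwargs": {
  "commands": [
    {"x":0,"y":0,"z":0,"twist":0},
    {"x":0,"y":0,"z":0,"twist":0},
    {"x":0,"y":0,"z":0,"twist":0},
    {"x":0,"y":0,"z":0,"twist":0},
    {"x":0,"y":0,"z":0,"twist":0},
    {"x":0,"y":0,"z":0,"twist":0},
    {"x":0,"y":0,"z":0,"twist":0},
    {"x":0,"y":0,"z":0,"twist":0}
  ],
  "jaw": 0
}}

```text
time: 4.6
tool_pos: [442.9, 97.7, 130.4]
tcp_rot: [3.142, 0.0, -2.871]
contact_force: [0.3, -0.9, 0.0]
grip_width: 60.0
finger_force: 0.0
```

```bash
python3 - <<'E'
from h import *
st(); b=cap('scene')
cv2.imwrite('pics/g3.png',cv2.resize(cv2.cvtColor(b['pixels'][60:210,250:450],cv2.COLOR_RGB2BGR),(800,600),interpolation=cv2.INTER_CUBIC))
E
```

```text
4.6 [442.9  97.7 130.4] [ 180.     0.  -164.5] F [ 0.3 -0.9  0. ] w 60.0 ff 0.0
```

View pics/g3.png

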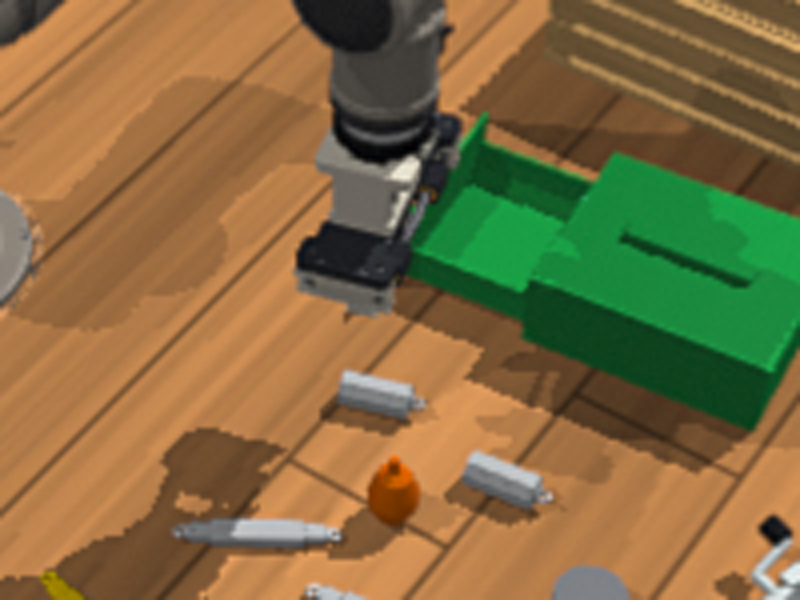

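The gripper sits about 45 mm higher in the picture than the TCP predicts: the near body end is at crop (345,290), where I expected about (340,335). No fingertips show below it, so the jaws closed above the sinker. I'll go back to the earlier safe height and look from both cameras.

>>> {"fn": "play_rows", "kwargs": {
  "commands": [
    {"x":0,"y":0,"z":0.01,"twist":0},
    {"x":0,"y":0,"z":0.03,"twist":0},
    {"x":0,"y":0,"z":0.05,"twist":0},
    {"x":0,"y":0,"z":0.07,"twist":0},
    {"x":0,"y":0,"z":0.085,"twist":0},
    {"x":0,"y":0,"z":0.095,"twist":0},
    {"x":0,"y":0,"z":0.095,"twist":0},
    {"x":0,"y":0,"z":0.095,"twist":0}
  ]
}}

```text
time: 5.45
tool_pos: [443.0, 97.7, 35.4]
tcp_rot: [3.142, 0.0, -2.871]
contact_force: [0.5, -1.1, 0.2]
grip_width: 91.5
finger_force: 0.0
```

```bash
python3 - <<'E'
from h import *
st(); b=cap('scene'); a=cap('top'); o=bot.get_obs(); print(o['joint_positions'].round(4))
A=cv2.resize(a['pixels'][160:260,170:330],(800,500),interpolation=cv2.INTER_CUBIC)[:,:]
B=cv2.resize(b['pixels'][90:200,300:420],(600,550),interpolation=cv2.INTER_CUBIC)
cv2.imwrite('pics/g4.png',cv2.cvtColor(np.hstack([cv2.resize(A,(480,300)),cv2.resize(B,(320,300))]),cv2.COLOR_RGB2BGR)); cv2.imwrite('pics/g4b.png',cv2.cvtColor(B,cv2.COLOR_RGB2BGR))
E
```

```text
5.45 [443.   97.7  35.4] [ 180.     0.  -164.5] F [ 0.5 -1.1  0.2] w 91.5 ff 0.0
[ 4.7800e-02  4.6000e-01  1.9390e+00  1.0000e-04  7.4120e-01 -1.7937e+00]
```

View pics/g4b.png

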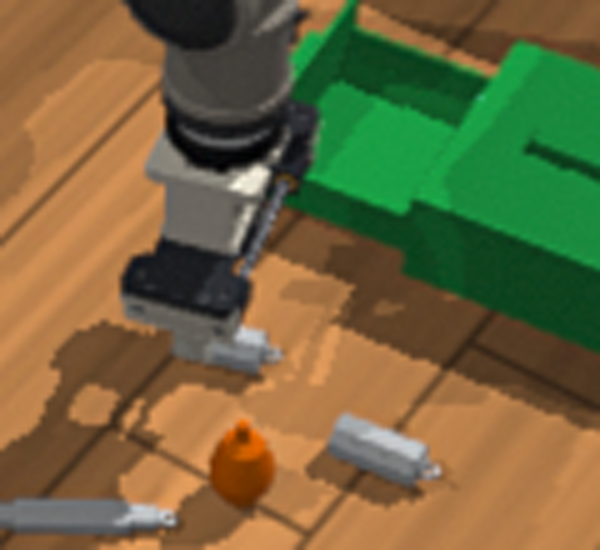

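The near finger ends at crop (195,358), about 40 mm above where the reported height puts it, so the true height is above the reported one. I'll go down in steps while watching the force.

>>> {"fn": "play_rows", "kwargs": {
  "commands": [
    {"x":0,"y":0,"z":0.005,"twist":0},
    {"x":0,"y":0,"z":0.01,"twist":0},
    {"x":0,"y":0,"z":0.015,"twist":0},
    {"x":0,"y":0,"z":0.02,"twist":0},
    {"x":0,"y":0,"z":0.025,"twist":0},
    {"x":0,"y":0,"z":0.028,"twist":0},
    {"x":0,"y":0,"z":0.03,"twist":0},
    {"x":0,"y":0,"z":0.03,"twist":0}
  ]
}}

```text
time: 6.35
tool_pos: [442.7, 97.7, 5.0]
tcp_rot: [3.141, -0.0, -2.871]
contact_force: [0.8, 0.8, -0.1]
grip_width: 91.6
finger_force: 0.0
```

```bash
python3 - <<'E'
from h import *
st(); b=cap('scene'); a=cap('top')
B=cv2.resize(b['pixels'][120:190,310:390],(480,420),interpolation=cv2.INTER_CUBIC)
cv2.imwrite('pics/g5b.png',cv2.cvtColor(B,cv2.COLOR_RGB2BGR))
for h in(-65,-46,46,65):
  for w in (-9,9):
    p=np.array([443,97.7])+h*np.array([-.267,.964])+w*np.array([.964,.267])
    print(h,w,[((proj(b,(p[0],p[1],z))[0]-[310,120])*6).round().tolist() for z in(0,20,40)])
E
```

```text
6.35 [442.7  97.7   5. ] [ 180.    -0.  -164.5] F [ 0.8  0.8 -0.1] w 91.6 ff 0.0
-65 -9 [[149.0, 314.0], [149.0, 291.0], [150.0, 268.0]]
-65 9 [[179.0, 322.0], [180.0, 300.0], [180.0, 277.0]]
-46 -9 [[160.0, 289.0], [160.0, 267.0], [161.0, 244.0]]
-46 9 [[190.0, 298.0], [191.0, 275.0], [192.0, 252.0]]
46 -9 [[212.0, 174.0], [213.0, 151.0], [214.0, 128.0]]
46 9 [[241.0, 182.0], [242.0, 159.0], [244.0, 136.0]]
65 -9 [[222.0, 151.0], [223.0, 128.0], [224.0, 105.0]]
65 9 [[251.0, 159.0], [253.0, 136.0], [254.0, 112.0]]
```

View pics/g5b.png

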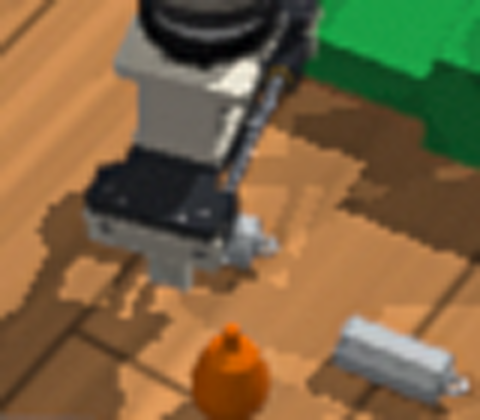

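The finger bottom is now at crop (168,286), which puts it at about z = 25. I go about 16 mm lower and close.

>>> {"fn": "play_rows", "kwargs": {
  "commands": [
    {"x":0,"y":0,"z":0.003,"twist":0},
    {"x":0,"y":0,"z":0.006,"twist":0},
    {"x":0,"y":0,"z":0.009,"twist":0},
    {"x":0,"y":0,"z":0.011,"twist":0},
    {"x":0,"y":0,"z":0.013,"twist":0},
    {"x":0,"y":0,"z":0.015,"twist":0},
    {"x":0,"y":0,"z":0.016,"twist":0},
    {"x":0,"y":0,"z":0.016,"twist":0}
  ],
  "jaw": 0.4
}}

```text
time: 7.25
tool_pos: [442.8, 97.7, -10.8]
tcp_rot: [3.141, -0.0, -2.871]
contact_force: [-0.2, 0.3, -0.8]
grip_width: 54.7
finger_force: 0.0
```

>>> {"fn": "play_rows", "kwargs": {
  "commands": [
    {"x":0,"y":0,"z":0,"twist":0},
    {"x":0,"y":0,"z":0,"twist":0},
    {"x":0,"y":0,"z":0,"twist":0},
    {"x":0,"y":0,"z":0,"twist":0},
    {"x":0,"y":0,"z":0,"twist":0},
    {"x":0,"y":0,"z":0,"twist":0},
    {"x":0,"y":0,"z":0,"twist":0},
    {"x":0,"y":0,"z":0,"twist":0}
  ],
  "jaw": 1
}}

```text
time: 8.05
tool_pos: [443.1, 97.6, -10.6]
tcp_rot: [-3.141, 0.0, -2.871]
contact_force: [1.1, -2.4, 1.9]
grip_width: 27.8
finger_force: 30.0
```

The sinker is held, 27.8 mm wide at 30 N. Its resting height is at reported z = -10.6, so I place it relative to that. Next I carry it over the drawer.

>>> {"fn": "play_rows", "kwargs": {
  "commands": [
    {"x":0,"y":0,"z":-0.025,"twist":0},
    {"x":0,"y":0,"z":-0.065,"twist":0},
    {"x":-0.005,"y":0.02,"z":-0.095,"twist":1},
    {"x":-0.013,"y":0.06,"z":-0.1,"twist":3},
    {"x":-0.022,"y":0.105,"z":-0.1,"twist":5},
    {"x":-0.031,"y":0.15,"z":-0.1,"twist":7},
    {"x":-0.039,"y":0.195,"z":-0.1,"twist":9},
    {"x":-0.046,"y":0.23,"z":-0.1,"twist":10.5}
  ]
}}

```text
time: 8.85
tool_pos: [424.3, 334.0, 88.8]
tcp_rot: [3.141, -0.001, -3.055]
contact_force: [1.0, -0.0, -2.4]
grip_width: 27.6
finger_force: 30.0
```

```bash
python3 - <<'E'
from h import *
st(); b=cap('scene'); a=cap('top'); delta(424,338,5,185)
B=cv2.resize(b['pixels'][60:180,310:470],(800,600),interpolation=cv2.INTER_CUBIC)
cv2.imwrite('pics/g6b.png',cv2.cvtColor(B,cv2.COLOR_RGB2BGR))
E
```

```text
8.85 [424.3 334.   88.8] [ 1.80e+02 -1.00e-01 -1.75e+02] F [ 1.  -0.  -2.4] w 27.6 ff 30.0
-> (424, 338, 5, 185) shift [0.0002, 0.0023, 0.0837] twist 0.2
```

View pics/g6b.png

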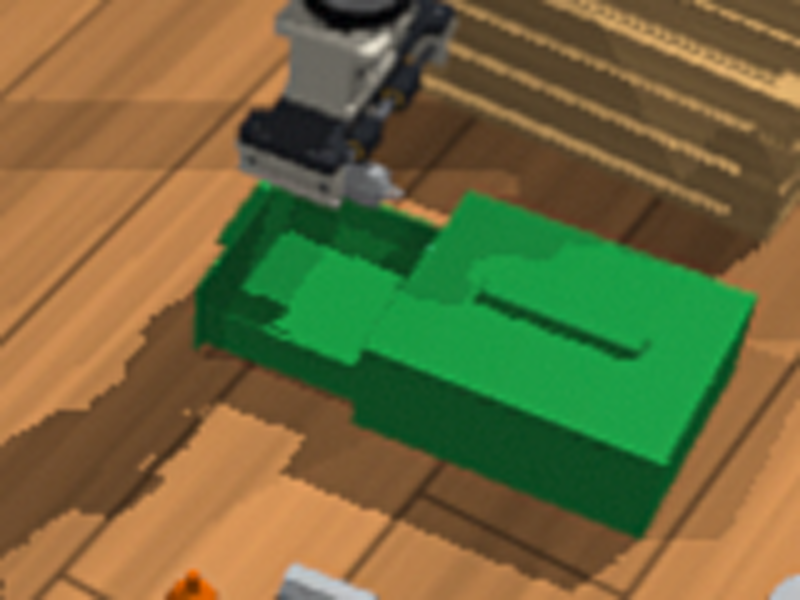

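The sinker is held over the drawer. The panel's top corners show at scene px (350,118) and (363,97), and the roof front corners at (382,130) and (404,99). I cast these to refine the drawer position.

```bash
python3 - <<'E'
from h import *
b=cap('scene')
f=lambda x,y:(310+x/5-.4,60+y/5-.4)
print(ray(b,[f(198,290),f(265,183)],72).round(0).tolist(), ray(b,[f(360,350),f(470,193)],78).round(0).tolist(), ray(b,[f(665,465),f(755,297)],78).round(0).tolist())
delta(425,338,5,185)
E
```

```text
[[386.0, 214.0, 72.0], [365.0, 333.0, 72.0]] [[511.0, 225.0, 78.0], [494.0, 403.0, 78.0]] [[728.0, 251.0, 78.0], [708.0, 425.0, 78.0]]
-> (425, 338, 5, 185) shift [-0.0011, 0.0046, 0.0834] twist 0.2
```

>>> {"fn": "play_rows", "kwargs": {
  "commands": [
    {"x":-0.0037,"y":0.0054,"z":0.005,"twist":-0.8},
    {"x":-0.0037,"y":0.0054,"z":0.018,"twist":-0.8},
    {"x":-0.0037,"y":0.0054,"z":0.033,"twist":-0.8},
    {"x":-0.0037,"y":0.0054,"z":0.048,"twist":-0.8},
    {"x":-0.0037,"y":0.0054,"z":0.058,"twist":-0.8},
    {"x":-0.0037,"y":0.0054,"z":0.066,"twist":-0.8},
    {"x":-0.0037,"y":0.0054,"z":0.072,"twist":-0.8},
    {"x":-0.0037,"y":0.0054,"z":0.075,"twist":-0.8}
  ]
}}

```text
time: 9.8
tool_pos: [429.0, 337.0, 13.8]
tcp_rot: [-3.141, -0.0, -3.041]
contact_force: [0.4, -0.5, -1.1]
grip_width: 27.7
finger_force: 30.0
```

>>> {"fn": "play_rows", "kwargs": {
  "commands": [
    {"x":0,"y":0,"z":0.001,"twist":0},
    {"x":0,"y":0,"z":0.002,"twist":0},
    {"x":0,"y":0,"z":0.003,"twist":0},
    {"x":0,"y":0,"z":0.004,"twist":0},
    {"x":0,"y":0,"z":0.005,"twist":0},
    {"x":0,"y":0,"z":0.006,"twist":0},
    {"x":0,"y":0,"z":0.007,"twist":0},
    {"x":0,"y":0,"z":0.008,"twist":0}
  ]
}}

```text
time: 10.6
tool_pos: [429.0, 337.3, 6.3]
tcp_rot: [3.141, 0.0, -3.04]
contact_force: [-0.1, -0.1, -2.2]
grip_width: 27.4
finger_force: 30.0
```

>>> {"fn": "play_rows", "kwargs": {
  "commands": [
    {"x":0,"y":0,"z":0.0005,"twist":0},
    {"x":0,"y":0,"z":0.001,"twist":0},
    {"x":0,"y":0,"z":0.0015,"twist":0},
    {"x":0,"y":0,"z":0.002,"twist":0},
    {"x":0,"y":0,"z":0.0025,"twist":0},
    {"x":0,"y":0,"z":0.0025,"twist":0},
    {"x":0,"y":0,"z":0.0025,"twist":0},
    {"x":0,"y":0,"z":0.0025,"twist":0}
  ]
}}

```text
time: 11.4
tool_pos: [429.0, 337.3, 3.8]
tcp_rot: [3.142, 0.0, -3.04]
contact_force: [0.5, 0.1, -2.4]
grip_width: 27.6
finger_force: 30.0
```

>>> {"fn": "play_rows", "kwargs": {
  "commands": [
    {"x":0,"y":0,"z":0.0003,"twist":0},
    {"x":0,"y":0,"z":0.0006,"twist":0},
    {"x":0,"y":0,"z":0.0009,"twist":0},
    {"x":0,"y":0,"z":0.0012,"twist":0},
    {"x":0,"y":0,"z":0.0015,"twist":0},
    {"x":0,"y":0,"z":0.0015,"twist":0},
    {"x":0,"y":0,"z":0.0015,"twist":0},
    {"x":0,"y":0,"z":0.0015,"twist":0}
  ]
}}

```text
time: 12.2
tool_pos: [429.6, 337.4, 3.4]
tcp_rot: [3.141, 0.002, -3.04]
contact_force: [-0.5, -1.8, 7.1]
grip_width: 27.8
finger_force: 30.0
```

>>> {"fn": "play_rows", "kwargs": {
  "commands": [
    {"x":0,"y":0,"z":0,"twist":0},
    {"x":0,"y":0,"z":0,"twist":0},
    {"x":0,"y":0,"z":0,"twist":0},
    {"x":0,"y":0,"z":0,"twist":0},
    {"x":0,"y":0,"z":-0.01,"twist":0},
    {"x":0,"y":0,"z":-0.04,"twist":0},
    {"x":0,"y":0,"z":-0.075,"twist":0},
    {"x":0,"y":0,"z":-0.1,"twist":0}
  ],
  "jaw": 0.55
}}

```text
time: 13.0
tool_pos: [429.0, 337.1, 104.3]
tcp_rot: [-3.141, 0.0, -3.04]
contact_force: [0.6, 1.5, -0.2]
grip_width: 41.7
finger_force: 0.0
```

```bash
python3 - <<'E'
from h import *
st(); delta(588,79.5,60,185.2)
E
```

```text
13.0 [429.  337.1 104.3] [-180.     0.  -174.2] F [ 0.6  1.5 -0.2] w 41.7 ff 0.0
-> (588, 79.5, 60, 185.2) shift [-0.1321, -0.2723, 0.0444] twist 0.6
```

>>> {"fn": "play_rows", "kwargs": {
  "commands": [
    {"x":-0.01,"y":-0.02,"z":0,"twist":0},
    {"x":-0.027,"y":-0.056,"z":0,"twist":0},
    {"x":-0.047,"y":-0.097,"z":0,"twist":0},
    {"x":-0.067,"y":-0.138,"z":0,"twist":0},
    {"x":-0.087,"y":-0.179,"z":0.01,"twist":0.2},
    {"x":-0.107,"y":-0.22,"z":0.02,"twist":0.4},
    {"x":-0.122,"y":-0.252,"z":0.035,"twist":0.6},
    {"x":-0.132,"y":-0.272,"z":0.044,"twist":0.6}
  ],
  "jaw": 0.2
}}

```text
time: 13.8
tool_pos: [588.0, 77.0, 57.3]
tcp_rot: [-3.141, -0.002, -3.053]
contact_force: [-0.3, 0.7, -0.7]
grip_width: 73.3
finger_force: 0.0
```

>>> {"fn": "play_rows", "kwargs": {
  "commands": [
    {"x":0,"y":0,"z":0.01,"twist":0},
    {"x":0,"y":0,"z":0.023,"twist":0},
    {"x":0,"y":0,"z":0.036,"twist":0},
    {"x":0,"y":0,"z":0.047,"twist":0},
    {"x":0,"y":0,"z":0.056,"twist":0},
    {"x":0,"y":0,"z":0.06,"twist":0},
    {"x":0,"y":0,"z":0.062,"twist":0},
    {"x":0,"y":0,"z":0.062,"twist":0}
  ]
}}

```text
time: 14.6
tool_pos: [587.9, 80.2, -3.6]
tcp_rot: [3.142, 0.0, -3.051]
contact_force: [-0.8, 0.0, -0.2]
grip_width: 73.4
finger_force: 0.0
```

```bash
python3 - <<'E'
from h import *
st(); c=cap('scene'); a=cap('top')
for b in blobs(c,(330,90,400,235),14,amin=20): print(b['px'],b['n'],b['mean'],b['ang'],b['size'])
B=cv2.resize(c['pixels'][80:200,330:430],(500,600),interpolation=cv2.INTER_CUBIC)
cv2.imwrite('pics/g7b.png',cv2.cvtColor(B,cv2.COLOR_RGB2BGR))
E
```

```text
14.6 [587.9  80.2  -3.6] [ 180.     0.  -174.8] F [-0.8  0.  -0.2] w 73.4 ff 0.0
[387.1, 104.8] 660 [432.8999938964844, 402.1000061035156] -64.3 [111.2, 167.5]
[360.9, 99.1] 44 [336.1000061035156, 371.29998779296875] -29.0 [15.4, 60.2]
[374.8, 160.8] 315 [540.2999877929688, 142.8000030517578] -26.6 [86.6, 91.1]
[386.4, 168.0] 24 [589.0999755859375, 138.39999389648438] -85.2 [4.9, 69.7]
[366.3, 185.1] 78 [572.7000122070312, 38.5] 5.3 [76.5, 22.1]
[384.0, 182.3] 25 [614.0999755859375, 81.5999984741211] -38.9 [18.7, 23.2]
[394.3, 208.6] 153 [695.2999877929688, 10.699999809265137] -59.9 [34.6, 57.8]
[346.2, 215.3] 213 [585.4000244140625, -97.69999694824219] 6.1 [122.7, 24.6]
```

View pics/g7b.png

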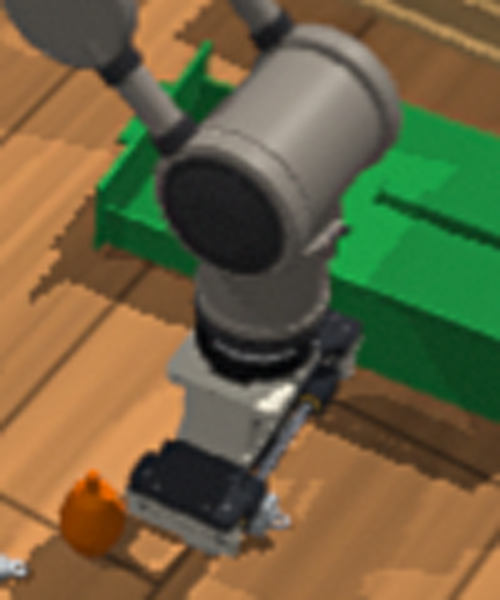

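The gripper is over sinker_b, whose eye shows at crop (272,515), and it clears the float at crop (92,515). I finish the descent and close.

>>> {"fn": "play_rows", "kwargs": {
  "commands": [
    {"x":0,"y":0,"z":0.001,"twist":0},
    {"x":0,"y":0,"z":0.002,"twist":0},
    {"x":0,"y":0,"z":0.003,"twist":0},
    {"x":0,"y":0,"z":0.004,"twist":0},
    {"x":0,"y":0,"z":0.005,"twist":0},
    {"x":0,"y":0,"z":0.006,"twist":0},
    {"x":0,"y":0,"z":0.0065,"twist":0},
    {"x":0,"y":0,"z":0.0065,"twist":0}
  ]
}}

```text
time: 15.5
tool_pos: [587.7, 80.0, -10.3]
tcp_rot: [3.141, -0.0, -3.051]
contact_force: [-0.4, 0.0, 0.2]
grip_width: 73.5
finger_force: 0.0
```

>>> {"fn": "play_rows", "kwargs": {
  "commands": [
    {"x":0,"y":0,"z":0,"twist":0},
    {"x":0,"y":0,"z":0,"twist":0},
    {"x":0,"y":0,"z":0,"twist":0},
    {"x":0,"y":0,"z":0,"twist":0},
    {"x":0,"y":0,"z":0,"twist":0},
    {"x":0,"y":0,"z":0,"twist":0},
    {"x":0,"y":0,"z":0,"twist":0},
    {"x":0,"y":0,"z":0,"twist":0}
  ],
  "jaw": 1
}}

```text
time: 16.3
tool_pos: [587.9, 79.8, -10.1]
tcp_rot: [-3.141, 0.0, -3.051]
contact_force: [0.1, -1.9, 1.1]
grip_width: 27.5
finger_force: 29.9
```

```bash
python3 - <<'E'
from h import *
st(); delta(434,274,90,186)
E
```

```text
16.3 [587.9  79.8 -10.1] [-180.     0.  -174.8] F [ 0.1 -1.9  1.1] w 27.5 ff 29.9
-> (434, 274, 90, 186) shift [0.1356, 0.2073, -0.1001] twist -0.8
```

>>> {"fn": "play_rows", "kwargs": {
  "commands": [
    {"x":0,"y":0,"z":-0.025,"twist":0},
    {"x":0,"y":0,"z":-0.065,"twist":0},
    {"x":0.012,"y":0.02,"z":-0.095,"twist":-0.2},
    {"x":0.037,"y":0.058,"z":-0.1,"twist":-0.4},
    {"x":0.063,"y":0.1,"z":-0.1,"twist":-0.6},
    {"x":0.089,"y":0.142,"z":-0.1,"twist":-0.8},
    {"x":0.113,"y":0.18,"z":-0.1,"twist":-0.8},
    {"x":0.1306,"y":0.2073,"z":-0.1,"twist":-0.8}
  ]
}}

```text
time: 17.1
tool_pos: [436.4, 276.5, 89.6]
tcp_rot: [3.141, -0.001, -3.036]
contact_force: [1.1, -0.6, -1.5]
grip_width: 27.7
finger_force: 29.9
```

```bash
python3 - <<'E'
from h import *
st(); delta(439,274.5,13,186)
E
```

```text
17.1 [436.4 276.5  89.6] [ 1.800e+02 -1.000e-01 -1.739e+02] F [ 1.1 -0.6 -1.5] w 27.7 ff 29.9
-> (439, 274.5, 13, 186) shift [-0.0025, -0.0023, 0.0766] twist 0.1
```

>>> {"fn": "play_rows", "kwargs": {
  "commands": [
    {"x":0,"y":0,"z":0.003,"twist":0},
    {"x":0,"y":0,"z":0.015,"twist":0},
    {"x":0,"y":0,"z":0.032,"twist":0},
    {"x":0,"y":0,"z":0.048,"twist":0},
    {"x":0,"y":0,"z":0.06,"twist":0},
    {"x":0,"y":0,"z":0.069,"twist":0},
    {"x":0,"y":0,"z":0.075,"twist":0},
    {"x":0,"y":0,"z":0.078,"twist":0}
  ]
}}

```text
time: 17.9
tool_pos: [439.1, 274.3, 11.3]
tcp_rot: [-3.142, -0.0, -3.037]
contact_force: [-0.3, 0.9, -2.1]
grip_width: 27.7
finger_force: 30.0
```

>>> {"fn": "play_rows", "kwargs": {
  "commands": [
    {"x":0,"y":0,"z":0.001,"twist":0},
    {"x":0,"y":0,"z":0.002,"twist":0},
    {"x":0,"y":0,"z":0.003,"twist":0},
    {"x":0,"y":0,"z":0.004,"twist":0},
    {"x":0,"y":0,"z":0.005,"twist":0},
    {"x":0,"y":0,"z":0.006,"twist":0},
    {"x":0,"y":0,"z":0.0065,"twist":0},
    {"x":0,"y":0,"z":0.0065,"twist":0}
  ]
}}

```text
time: 18.7
tool_pos: [438.9, 274.6, 5.3]
tcp_rot: [3.142, -0.0, -3.037]
contact_force: [-0.3, -0.2, -2.2]
grip_width: 27.7
finger_force: 30.0
```

>>> {"fn": "play_rows", "kwargs": {
  "commands": [
    {"x":0,"y":0,"z":0.0004,"twist":0},
    {"x":0,"y":0,"z":0.0008,"twist":0},
    {"x":0,"y":0,"z":0.0012,"twist":0},
    {"x":0,"y":0,"z":0.0016,"twist":0},
    {"x":0,"y":0,"z":0.0018,"twist":0},
    {"x":0,"y":0,"z":0.002,"twist":0},
    {"x":0,"y":0,"z":0.002,"twist":0},
    {"x":0,"y":0,"z":0.002,"twist":0}
  ]
}}

```text
time: 19.5
tool_pos: [439.2, 274.7, 3.8]
tcp_rot: [3.141, 0.001, -3.037]
contact_force: [-1.2, -0.9, 5.4]
grip_width: 27.8
finger_force: 30.0
```

Contact is felt. I release, lift, and check the drawer contents and the pilks.

>>> {"fn": "play_rows", "kwargs": {
  "commands": [
    {"x":0,"y":0,"z":0,"twist":0},
    {"x":0,"y":0,"z":0,"twist":0},
    {"x":0,"y":0,"z":0,"twist":0},
    {"x":0,"y":0,"z":0,"twist":0},
    {"x":0,"y":0,"z":-0.01,"twist":0},
    {"x":0,"y":0,"z":-0.04,"twist":0},
    {"x":0,"y":0,"z":-0.075,"twist":0},
    {"x":0,"y":0,"z":-0.1,"twist":0}
  ],
  "jaw": 0.6
}}

```text
time: 20.3
tool_pos: [439.5, 274.9, 106.0]
tcp_rot: [3.141, 0.002, -3.037]
contact_force: [1.5, 0.8, 0.4]
grip_width: 36.8
finger_force: 0.0
```

```bash
python3 - <<'E'
from h import *
st(); c=cap('scene'); t=cap('top')
for n,k,bx in (('s',c,(300,80,420,235)),('t',t,(205,140,350,245))):
  for b in blobs(k,bx,7,amin=30): print(n,b['px'],b['n'],b['mean'],b['c'],b['ang'],b['size'])
delta(450,-82,70,213.5)
E
```

```text
20.3 [439.5 274.9 106. ] [ 1.80e+02  1.00e-01 -1.74e+02] F [1.5 0.8 0.4] w 36.8 ff 0.0
s [370.5, 84.2] 147 [317.20001220703125, 470.5] [324.8, 470.6] 43.3 [80.0, 58.3]
s [372.7, 108.5] 190 [395.70001220703125, 360.5] [390.6, 364.4] -1.3 [41.5, 151.6]
s [370.0, 122.2] 123 [426.20001220703125, 293.8999938964844] [428.5, 293.9] 3.4 [79.7, 32.6]
s [316.0, 192.3] 172 [452.20001220703125, -75.69999694824219] [454.6, -74.0] 32.7 [112.1, 22.3]
s [397.5, 209.3] 244 [702.9000244140625, 18.799999237060547] [702.8, 20.6] -21.9 [61.0, 59.3]
s [345.5, 214.9] 218 [579.9000244140625, -93.5999984741211] [579.6, -93.9] 6.2 [133.7, 24.4]
t [310.5, 167.9] 293 [581.2000122070312, -94.5] [581.1, -94.5] 6.2 [135.5, 21.5]
t [305.8, 212.9] 268 [451.3999938964844, -78.80000305175781] [452.1, -79.1] 33.5 [124.3, 21.4]
-> (450, -82, 70, 213.5) shift [0.0289, -0.3567, 0.0364] twist -27.5
```

>>> {"fn": "play_rows", "kwargs": {
  "commands": [
    {"x":0.002,"y":-0.025,"z":0,"twist":-2},
    {"x":0.006,"y":-0.07,"z":0,"twist":-6},
    {"x":0.011,"y":-0.117,"z":0,"twist":-10},
    {"x":0.015,"y":-0.164,"z":0.005,"twist":-14},
    {"x":0.019,"y":-0.211,"z":0.015,"twist":-18},
    {"x":0.023,"y":-0.258,"z":0.025,"twist":-22},
    {"x":0.028,"y":-0.303,"z":0.035,"twist":-25},
    {"x":0.03,"y":-0.335,"z":0.04,"twist":-27.5}
  ],
  "jaw": 0.3
}}

```text
time: 21.2
tool_pos: [443.0, -63.9, 62.3]
tcp_rot: [3.14, -0.001, -2.556]
contact_force: [0.4, 0.0, 0.7]
grip_width: 64.3
finger_force: 0.0
```

```bash
python3 - <<'E'
from h import *
cap('scene'); cap('scene'); st(); delta(447,-81,-5,213.5)
E
```

```text
21.3 [443.8 -64.9  62.4] [ 1.800e+02 -1.000e-01 -1.467e+02] F [ 0.7  0.1 -0. ] w 64.3 ff 0.0
-> (447, -81, -5, 213.5) shift [0.0061, -0.0153, 0.0674] twist -0.2
```

>>> {"fn": "play_rows", "kwargs": {
  "commands": [
    {"x":0.004,"y":-0.01,"z":0.005,"twist":0},
    {"x":0.006,"y":-0.0153,"z":0.02,"twist":0},
    {"x":0.006,"y":-0.0153,"z":0.038,"twist":0},
    {"x":0.006,"y":-0.0153,"z":0.054,"twist":0},
    {"x":0.006,"y":-0.0153,"z":0.064,"twist":0},
    {"x":0.006,"y":-0.0153,"z":0.069,"twist":0},
    {"x":0.006,"y":-0.0153,"z":0.071,"twist":0},
    {"x":0.006,"y":-0.0153,"z":0.072,"twist":0}
  ]
}}

```text
time: 22.1
tool_pos: [447.9, -77.6, -8.5]
tcp_rot: [-3.141, 0.0, -2.557]
contact_force: [-0.3, 0.2, -0.3]
grip_width: 64.2
finger_force: 0.0
```

>>> {"fn": "play_rows", "kwargs": {
  "commands": [
    {"x":0,"y":0,"z":0.001,"twist":0},
    {"x":0,"y":0,"z":0.002,"twist":0},
    {"x":0,"y":0,"z":0.003,"twist":0},
    {"x":0,"y":0,"z":0.004,"twist":0},
    {"x":0,"y":0,"z":0.005,"twist":0},
    {"x":0,"y":0,"z":0.006,"twist":0},
    {"x":0,"y":0,"z":0.0065,"twist":0},
    {"x":0,"y":0,"z":0.0065,"twist":0}
  ]
}}

```text
time: 22.9
tool_pos: [447.9, -77.8, -11.5]
tcp_rot: [-3.14, 0.001, -2.557]
contact_force: [-10.8, 2.5, 48.9]
grip_width: 64.1
finger_force: 24.2
```

>>> {"fn": "play_rows", "kwargs": {
  "commands": [
    {"x":0,"y":0,"z":0,"twist":0},
    {"x":0,"y":0,"z":0,"twist":0},
    {"x":0,"y":0,"z":0,"twist":0},
    {"x":0,"y":0,"z":0,"twist":0},
    {"x":0,"y":0,"z":0,"twist":0},
    {"x":0,"y":0,"z":0,"twist":0},
    {"x":0,"y":0,"z":0,"twist":0},
    {"x":0,"y":0,"z":0,"twist":0}
  ],
  "jaw": 1
}}

```text
time: 23.7
tool_pos: [450.3, -78.1, -11.4]
tcp_rot: [-3.136, 0.005, -2.557]
contact_force: [-3.8, 5.2, 41.3]
grip_width: 21.8
finger_force: 45.1
```

The pilk is held (21.8 mm wide). The fingertips touched the bench at reported z of about -11, so that is the floor reference. I lift straight up.

>>> {"fn": "play_rows", "kwargs": {
  "commands": [
    {"x":0,"y":0,"z":-0.005,"twist":0},
    {"x":0,"y":0,"z":-0.02,"twist":0},
    {"x":0,"y":0,"z":-0.045,"twist":0},
    {"x":0,"y":0,"z":-0.07,"twist":0},
    {"x":0,"y":0,"z":-0.088,"twist":0},
    {"x":0,"y":0,"z":-0.095,"twist":0},
    {"x":0,"y":0,"z":-0.095,"twist":0},
    {"x":0,"y":0,"z":-0.095,"twist":0}
  ]
}}

```text
time: 24.5
tool_pos: [446.9, -77.5, 79.0]
tcp_rot: [3.14, -0.001, -2.557]
contact_force: [0.3, -0.6, -2.2]
grip_width: 21.6
finger_force: 30.0
```

```bash
python3 - <<'E'
from h import *
st(); c=cap('scene'); t=cap('top')
for b in blobs(t,(205,140,350,245),90,amin=30): print(b['px'],b['n'],b['mean'],b['c'],b['ang'],b['size'])
print(ray(c,[(264,277),(306,232),(308,313),(349,264)],45).round(0).tolist())
h=cv2.cvtColor(c['pixels'],cv2.COLOR_RGB2HSV)
m=((h[...,1]<45)&(h[...,2]>140)).astype(np.uint8); m[:220]=0;m[320:]=0;m[:,:255]=0;m[:,360:]=0
v,u=np.nonzero(m); P=ray(c,np.c_[u,v],45)[:,:2].astype(np.float32); print('scene box',cv2.minAreaRect(P),P.min(0),P.max(0))
h=cv2.cvtColor(t['pixels'],cv2.COLOR_RGB2HSV)
m=((h[...,1]<45)&(h[...,2]>140)).astype(np.uint8); m[:128]=0;m[195:]=0;m[:,:350]=0;m[:,440:]=0
v,u=np.nonzero(m); P=ray(t,np.c_[u,v],45)[:,:2].astype(np.float32); print('top box',cv2.minAreaRect(P),P.min(0),P.max(0))
delta(599,-370,75,199.5)
E
```

```text
24.5 [446.9 -77.5  79. ] [ 179.9   -0.  -146.5] F [ 0.3 -0.6 -2.2] w 21.6 ff 30.0
[310.4, 166.5] 275 [572.5, -95.9000015258789] [575.1, -95.5] 6.4 [113.8, 20.1]
[272.7, 194.0] 201 [499.70001220703125, 6.900000095367432] [501.6, 6.4] -18.5 [19.4, 78.8]
[298.0, 205.1] 1316 [468.5, -60.599998474121094] [468.1, -59.4] 67.5 [113.0, 93.6]
[323.9, 210.2] 227 [453.29998779296875, -130.1999969482422] [455.2, -130.9] -18.1 [20.4, 82.5]
[261.8, 218.0] 41 [435.5, 37.099998474121094] [434.5, 38.2] -32.3 [9.3, 37.6]
[312.9, 236.3] 59 [384.1000061035156, -99.5] [384.8, -99.7] -23.1 [13.6, 36.5]
[249.3, 239.9] 76 [377.6000061035156, 71.0999984741211] [377.1, 69.9] -27.0 [20.4, 32.1]
[263.0, 241.0] 77 [374.0, 34.400001525878906] [375.3, 33.0] 72.9 [29.6, 18.6]
[[524.0, -420.0, 45.0], [532.0, -234.0, 45.0], [688.0, -434.0, 45.0], [696.0, -248.0, 45.0]]
scene box ((608.9920043945312, -309.0287780761719), (268.694580078125, 307.1833801269531), 33.166969299316406) [ 522.35284 -441.1604 ] [ 791.69684  -106.961494]
top box ((598.3433227539062, -326.9880065917969), (202.5694580078125, 162.47198486328125), 89.76155090332031) [ 517.1527  -428.20728] [ 679.90936 -225.61807]
-> (599, -370, 75, 199.5) shift [0.0345, -0.3279, 0.0032] twist 14.0
```

>>> {"fn": "play_rows", "kwargs": {
  "commands": [
    {"x":0.002,"y":-0.025,"z":0,"twist":1},
    {"x":0.006,"y":-0.067,"z":0,"twist":3},
    {"x":0.011,"y":-0.112,"z":0,"twist":5},
    {"x":0.015,"y":-0.157,"z":0,"twist":7},
    {"x":0.02,"y":-0.202,"z":0,"twist":9},
    {"x":0.024,"y":-0.247,"z":0,"twist":11},
    {"x":0.028,"y":-0.292,"z":0,"twist":13},
    {"x":0.032,"y":-0.329,"z":0,"twist":14}
  ]
}}

```text
time: 25.4
tool_pos: [602.6, -371.6, 77.8]
tcp_rot: [3.14, -0.001, -2.803]
contact_force: [0.2, 0.3, -1.9]
grip_width: 21.8
finger_force: 30.0
```

>>> {"fn": "play_rows", "kwargs": {
  "commands": [
    {"x":0,"y":0,"z":0.0,"twist":0},
    {"x":0,"y":0,"z":0,"twist":0},
    {"x":0,"y":0,"z":0,"twist":0},
    {"x":0,"y":0,"z":0,"twist":0},
    {"x":0,"y":0,"z":0,"twist":0},
    {"x":0,"y":0,"z":0,"twist":0},
    {"x":0,"y":0,"z":0,"twist":0},
    {"x":0,"y":0,"z":0,"twist":0}
  ]
}}

```text
time: 26.2
tool_pos: [602.5, -369.6, 80.0]
tcp_rot: [-3.141, 0.0, -2.801]
contact_force: [-0.7, 0.3, -1.7]
grip_width: 21.4
finger_force: 30.0
```

```bash
python3 - <<'E'
from h import *
st(); delta(602,-370,5,199.5)
c=cap('scene'); t=cap('top')
for n,k,bx in(('s',c,(230,180,380,330)),('t',t,(345,110,445,215))):
  for b in blobs(k,bx,92,amin=30): print(n,b['px'],b['n'],b['mean'],b['c'],b['ang'],b['size'])
E
```

```text
26.2 [ 602.5 -369.6   80. ] [-180.     0.  -160.5] F [-0.7  0.3 -1.7] w 21.4 ff 30.0
-> (602, -370, 5, 199.5) shift [0.0006, -0.0002, 0.075] twist 0.0
s [257.0, 181.9] 39 [317.79998779296875, -197.89999389648438] [317.8, -198.3] 30.2 [26.0, 15.6]
s [282.7, 199.3] 1291 [424.1000061035156, -203.60000610351562] [427.7, -204.9] 52.8 [144.3, 124.7]
s [310.8, 192.7] 204 [478.6000061035156, -134.89999389648438] [478.8, -134.2] -39.0 [24.5, 106.7]
s [345.1, 214.9] 232 [609.0999755859375, -142.5] [609.6, -143.1] 6.6 [124.5, 24.3]
s [310.1, 274.1] 3164 [639.2999877929688, -354.70001220703125] [629.7, -343.8] 75.5 [240.7, 261.0]
s [363.3, 314.5] 75 [819.0, -369.0] [818.7, -368.9] -28.3 [5.7, 87.9]
t [386.7, 165.4] 4973 [571.0999755859375, -301.3999938964844] [580.3, -328.8] 3.3 [251.3, 283.4]
t [419.0, 115.2] 106 [706.0999755859375, -393.0] [707.7, -393.4] -48.1 [19.8, 46.3]
t [434.8, 124.7] 591 [679.0999755859375, -434.29998779296875] [672.1, -426.6] 8.5 [64.4, 95.9]
t [417.8, 143.2] 36 [629.5999755859375, -387.0] [628.2, -389.0] 28.5 [62.1, 14.5]
```

>>> {"fn": "play_rows", "kwargs": {
  "commands": [
    {"x":0,"y":0,"z":0.003,"twist":0},
    {"x":0,"y":0,"z":0.013,"twist":0},
    {"x":0,"y":0,"z":0.027,"twist":0},
    {"x":0,"y":0,"z":0.042,"twist":0},
    {"x":0,"y":0,"z":0.055,"twist":0},
    {"x":0,"y":0,"z":0.066,"twist":0},
    {"x":0,"y":0,"z":0.073,"twist":0},
    {"x":0,"y":0,"z":0.077,"twist":0}
  ]
}}

```text
time: 27.1
tool_pos: [602.2, -369.5, 1.7]
tcp_rot: [3.141, -0.001, -2.801]
contact_force: [-0.2, 0.2, -3.0]
grip_width: 21.7
finger_force: 30.0
```

>>> {"fn": "play_rows", "kwargs": {
  "commands": [
    {"x":0,"y":0,"z":0.001,"twist":0},
    {"x":0,"y":0,"z":0.002,"twist":0},
    {"x":0,"y":0,"z":0.003,"twist":0},
    {"x":0,"y":0,"z":0.004,"twist":0},
    {"x":0,"y":0,"z":0.005,"twist":0},
    {"x":0,"y":0,"z":0.006,"twist":0},
    {"x":0,"y":0,"z":0.0065,"twist":0},
    {"x":0,"y":0,"z":0.0065,"twist":0}
  ]
}}

```text
time: 27.9
tool_pos: [602.4, -369.7, -3.8]
tcp_rot: [3.141, 0.0, -2.801]
contact_force: [-0.2, -0.3, -1.7]
grip_width: 21.8
finger_force: 30.0
```

>>> {"fn": "play_rows", "kwargs": {
  "commands": [
    {"x":0,"y":0,"z":0.0005,"twist":0},
    {"x":0,"y":0,"z":0.001,"twist":0},
    {"x":0,"y":0,"z":0.0015,"twist":0},
    {"x":0,"y":0,"z":0.002,"twist":0},
    {"x":0,"y":0,"z":0.0024,"twist":0},
    {"x":0,"y":0,"z":0.0024,"twist":0},
    {"x":0,"y":0,"z":0.0024,"twist":0},
    {"x":0,"y":0,"z":0.0024,"twist":0}
  ]
}}

```text
time: 28.7
tool_pos: [602.5, -369.8, -6.1]
tcp_rot: [3.142, 0.0, -2.801]
contact_force: [-0.2, -0.0, -2.3]
grip_width: 21.5
finger_force: 30.0
```

>>> {"fn": "play_rows", "kwargs": {
  "commands": [
    {"x":0,"y":0,"z":0.0004,"twist":0},
    {"x":0,"y":0,"z":0.0007,"twist":0},
    {"x":0,"y":0,"z":0.001,"twist":0},
    {"x":0,"y":0,"z":0.0013,"twist":0},
    {"x":0,"y":0,"z":0.0015,"twist":0},
    {"x":0,"y":0,"z":0.0015,"twist":0},
    {"x":0,"y":0,"z":0.0015,"twist":0},
    {"x":0,"y":0,"z":0.0015,"twist":0}
  ]
}}

```text
time: 29.5
tool_pos: [602.5, -369.7, -7.1]
tcp_rot: [-3.141, 0.0, -2.801]
contact_force: [-2.6, 2.8, 5.5]
grip_width: 21.9
finger_force: 33.8
```

>>> {"fn": "play_rows", "kwargs": {
  "commands": [
    {"x":0,"y":0,"z":0,"twist":0},
    {"x":0,"y":0,"z":0,"twist":0},
    {"x":0,"y":0,"z":0,"twist":0},
    {"x":0,"y":0,"z":0,"twist":0},
    {"x":0,"y":0,"z":-0.01,"twist":0},
    {"x":0,"y":0,"z":-0.035,"twist":0},
    {"x":0,"y":0,"z":-0.065,"twist":0},
    {"x":0,"y":0,"z":-0.085,"twist":0}
  ],
  "jaw": 0.6
}}

```text
time: 30.3
tool_pos: [602.6, -369.3, 79.3]
tcp_rot: [3.141, 0.0, -2.801]
contact_force: [0.2, -0.1, -0.4]
grip_width: 36.6
finger_force: 0.0
```

```bash
python3 - <<'E'
from h import *
st(); c=cap('scene'); t=cap('top')
for n,k,bx in(('s',c,(335,200,370,235)),('t',t,(295,140,335,200))):
  for b in blobs(k,bx,8,amin=60): print(n,b['px'],b['n'],b['mean'],b['ang'],b['size'])
delta(593,-93,50,186.2)
E
```

```text
30.3 [ 602.6 -369.3   79.3] [ 180.     0.  -160.5] F [ 0.2 -0.1 -0.4] w 36.6 ff 0.0
s [347.9, 216.2] 195 [589.5, -93.80000305175781] 5.9 [107.8, 26.1]
t [310.6, 167.8] 297 [581.2000122070312, -94.80000305175781] 6.2 [135.4, 21.9]
-> (593, -93, 50, 186.2) shift [-0.0824, 0.2651, 0.0303] twist 13.3
```

>>> {"fn": "play_rows", "kwargs": {
  "commands": [
    {"x":-0.006,"y":0.02,"z":0,"twist":1},
    {"x":-0.018,"y":0.058,"z":0,"twist":3},
    {"x":-0.031,"y":0.1,"z":0,"twist":5},
    {"x":-0.044,"y":0.142,"z":0,"twist":7},
    {"x":-0.057,"y":0.184,"z":0.005,"twist":9},
    {"x":-0.069,"y":0.222,"z":0.015,"twist":11},
    {"x":-0.078,"y":0.25,"z":0.025,"twist":13},
    {"x":-0.0824,"y":0.265,"z":0.03,"twist":13.3}
  ],
  "jaw": 0.35
}}

```text
time: 31.2
tool_pos: [589.8, -89.2, 45.5]
tcp_rot: [3.139, -0.004, -3.032]
contact_force: [-0.3, -0.6, -1.1]
grip_width: 59.7
finger_force: 0.0
```

>>> {"fn": "play_rows", "kwargs": {
  "commands": [
    {"x":0,"y":0,"z":0.005,"twist":0},
    {"x":0,"y":0,"z":0.015,"twist":0},
    {"x":0,"y":0,"z":0.027,"twist":0},
    {"x":0,"y":0,"z":0.038,"twist":0},
    {"x":0,"y":0,"z":0.046,"twist":0},
    {"x":0,"y":0,"z":0.051,"twist":0},
    {"x":0,"y":0,"z":0.053,"twist":0},
    {"x":0,"y":0,"z":0.053,"twist":0}
  ]
}}

```text
time: 32.0
tool_pos: [591.7, -92.5, -5.8]
tcp_rot: [3.141, -0.0, -3.033]
contact_force: [0.1, -0.1, 0.7]
grip_width: 59.5
finger_force: 0.0
```

>>> {"fn": "play_rows", "kwargs": {
  "commands": [
    {"x":0,"y":0,"z":0.001,"twist":0},
    {"x":0,"y":0,"z":0.002,"twist":0},
    {"x":0,"y":0,"z":0.003,"twist":0},
    {"x":0,"y":0,"z":0.0035,"twist":0},
    {"x":0,"y":0,"z":0.0035,"twist":0},
    {"x":0,"y":0,"z":0.0035,"twist":0},
    {"x":0,"y":0,"z":0.0035,"twist":0},
    {"x":0,"y":0,"z":0.0035,"twist":0}
  ]
}}

```text
time: 32.8
tool_pos: [591.7, -92.5, -9.0]
tcp_rot: [3.142, 0.0, -3.033]
contact_force: [-0.4, -0.6, -0.1]
grip_width: 60.1
finger_force: 0.0
```

>>> {"fn": "play_rows", "kwargs": {
  "commands": [
    {"x":0,"y":0,"z":0,"twist":0},
    {"x":0,"y":0,"z":0,"twist":0},
    {"x":0,"y":0,"z":0,"twist":0},
    {"x":0,"y":0,"z":0,"twist":0},
    {"x":0,"y":0,"z":0,"twist":0},
    {"x":0,"y":0,"z":0,"twist":0},
    {"x":0,"y":0,"z":0,"twist":0},
    {"x":0,"y":0,"z":0,"twist":0}
  ],
  "jaw": 1
}}

```text
time: 33.6
tool_pos: [591.7, -92.4, -9.1]
tcp_rot: [3.142, 0.0, -3.033]
contact_force: [-0.2, -0.3, -0.2]
grip_width: 22.1
finger_force: 30.0
```

>>> {"fn": "play_rows", "kwargs": {
  "commands": [
    {"x":0,"y":0,"z":-0.005,"twist":0},
    {"x":0,"y":0,"z":-0.02,"twist":0},
    {"x":0,"y":0,"z":-0.045,"twist":0},
    {"x":0,"y":0,"z":-0.07,"twist":0},
    {"x":0,"y":0,"z":-0.085,"twist":0},
    {"x":0,"y":0,"z":-0.09,"twist":0},
    {"x":0,"y":0,"z":-0.09,"twist":0},
    {"x":0,"y":0,"z":-0.09,"twist":0}
  ]
}}

```text
time: 34.4
tool_pos: [591.2, -92.3, 80.4]
tcp_rot: [3.141, -0.001, -3.033]
contact_force: [0.0, 0.4, -1.8]
grip_width: 21.7
finger_force: 30.0
```

```bash
python3 - <<'E'
from h import *
st(); t=cap('top')
for b in blobs(t,(350,125,440,200),12,vmin=60,amin=60): print(b['px'],b['n'],b['mean'],b['ang'],b['size'])
d=np.array([np.cos(np.radians(19.5)),np.sin(np.radians(19.5))])
p=np.array([600,-287])+10*d; print(p); delta(p[0],p[1],80,199.5)
h=cv2.cvtColor(t['pixels'],cv2.COLOR_RGB2HSV)
print(h[130:190:4,366:428:4,2])
E
```

```text
34.4 [591.2 -92.3  80.4] [ 1.800e+02 -1.000e-01 -1.738e+02] F [ 0.   0.4 -1.8] w 21.7 ff 30.0
[392.8, 157.5] 4327 [605.9000244140625, -331.6000061035156] 88.4 [211.0, 180.3]
[ 609.42641491 -283.66193141]
-> (np.float64(609.4264149109218), np.float64(-283.6619314076623), 80, 199.5) shift [0.0023, -0.1923, -0.0001] twist -13.3
[[222 231 230 228 237 230 226 223 209 178 167 141 119 107  95  98]
 [167 168 163 166 172 169 172 174 169 169 167 172 170 170 170 137]
 [171 171 169 169 172 163 169 170 157 126 166 166 169 162 164 134]
 [170 171 173 169 167 167 169 166 151 173 164 165 162 165 166 141]
 [171 165 176 170 171 171 174 170 163 174 133 168 167 165 164 153]
 [169 172 173 172 169 169 167 171 171 175 165 170 167 169 166 164]
 [172 170 173 169 170 169 171 170 172 145 164 126 168 169 170 182]
 [172 177 174 172 173 172 171 170 169 163 162 152 171 171 172 179]
 [172 171 177 172 175 171 172 169 170 171 167 161 171 166 172 181]
 [172 171 162 165 166 162 161 163 163 161 131 169 120 157 158 170]
 [168 177 173 173 172 169 175 172 174 173 174 188 124 171 170 179]
 [173 175 172 177 173 177 173 173 168 176 176 131 102 182 176 178]
 [173 177 170 174 170 174 173 175 176 174 167 178  92 181 174 177]
 [172 175 174 175 174 174 176 177 173 175 174 173 180 175 169 182]
 [160 154 147 146 140 126 127 145 145 146 144 148 142 146 149 155]]
```

>>> {"fn": "play_rows", "kwargs": {
  "commands": [
    {"x":0,"y":-0.015,"z":0,"twist":-1},
    {"x":0.001,"y":-0.043,"z":0,"twist":-3},
    {"x":0.002,"y":-0.075,"z":0,"twist":-5},
    {"x":0.002,"y":-0.107,"z":0,"twist":-7},
    {"x":0.003,"y":-0.139,"z":0,"twist":-9},
    {"x":0.004,"y":-0.167,"z":0,"twist":-10.5},
    {"x":0.004,"y":-0.187,"z":0,"twist":-11.3},
    {"x":0.004,"y":-0.1955,"z":0,"twist":-11.3}
  ]
}}

```text
time: 35.25
tool_pos: [608.1, -289.0, 79.4]
tcp_rot: [3.14, -0.001, -2.838]
contact_force: [-0.3, 0.6, -1.6]
grip_width: 21.9
finger_force: 30.0
```

>>> {"fn": "play_rows", "kwargs": {
  "commands": [
    {"x":0,"y":0,"z":0,"twist":0},
    {"x":0,"y":0,"z":0,"twist":0},
    {"x":0,"y":0,"z":0,"twist":0},
    {"x":0,"y":0,"z":0.005,"twist":0},
    {"x":0,"y":0,"z":0.015,"twist":0},
    {"x":0,"y":0,"z":0.023,"twist":0},
    {"x":0,"y":0,"z":0.025,"twist":0},
    {"x":0,"y":0,"z":0.025,"twist":0}
  ]
}}

```text
time: 36.05
tool_pos: [608.4, -286.9, 54.9]
tcp_rot: [3.14, -0.001, -2.836]
contact_force: [-0.2, 0.3, -1.7]
grip_width: 22.0
finger_force: 30.0
```

```bash
python3 - <<'E'
from h import *
st(); delta(608,-287,3,197.5)
E
```

```text
36.05 [ 608.4 -286.9   54.9] [ 1.799e+02 -1.000e-01 -1.625e+02] F [-0.2  0.3 -1.7] w 22.0 ff 30.0
-> (608, -287, 3, 197.5) shift [0.0004, -0.0, 0.0519] twist 0.0
```

>>> {"fn": "play_rows", "kwargs": {
  "commands": [
    {"x":0,"y":0,"z":0.003,"twist":0},
    {"x":0,"y":0,"z":0.011,"twist":0},
    {"x":0,"y":0,"z":0.021,"twist":0},
    {"x":0,"y":0,"z":0.032,"twist":0},
    {"x":0,"y":0,"z":0.042,"twist":0},
    {"x":0,"y":0,"z":0.05,"twist":0},
    {"x":0,"y":0,"z":0.054,"twist":0},
    {"x":0,"y":0,"z":0.056,"twist":0}
  ]
}}

```text
time: 36.85
tool_pos: [608.6, -287.1, -0.8]
tcp_rot: [3.141, -0.0, -2.836]
contact_force: [-0.2, 0.4, -1.7]
grip_width: 21.6
finger_force: 30.0
```

>>> {"fn": "play_rows", "kwargs": {
  "commands": [
    {"x":0,"y":0,"z":0.0005,"twist":0},
    {"x":0,"y":0,"z":0.001,"twist":0},
    {"x":0,"y":0,"z":0.0015,"twist":0},
    {"x":0,"y":0,"z":0.002,"twist":0},
    {"x":0,"y":0,"z":0.0025,"twist":0},
    {"x":0,"y":0,"z":0.003,"twist":0},
    {"x":0,"y":0,"z":0.0035,"twist":0},
    {"x":0,"y":0,"z":0.0035,"twist":0}
  ]
}}

```text
time: 37.65
tool_pos: [608.7, -287.2, -3.7]
tcp_rot: [3.141, -0.0, -2.836]
contact_force: [-0.2, -0.3, -2.9]
grip_width: 21.7
finger_force: 30.0
```

>>> {"fn": "play_rows", "kwargs": {
  "commands": [
    {"x":0,"y":0,"z":0.0003,"twist":0},
    {"x":0,"y":0,"z":0.0006,"twist":0},
    {"x":0,"y":0,"z":0.0009,"twist":0},
    {"x":0,"y":0,"z":0.0012,"twist":0},
    {"x":0,"y":0,"z":0.0015,"twist":0},
    {"x":0,"y":0,"z":0.0015,"twist":0},
    {"x":0,"y":0,"z":0.0015,"twist":0},
    {"x":0,"y":0,"z":0.0015,"twist":0}
  ]
}}

```text
time: 38.45
tool_pos: [608.8, -287.2, -5.1]
tcp_rot: [3.142, 0.0, -2.836]
contact_force: [-0.4, 0.1, -1.1]
grip_width: 21.3
finger_force: 30.0
```

>>> {"fn": "play_rows", "kwargs": {
  "commands": [
    {"x":0,"y":0,"z":0.0003,"twist":0},
    {"x":0,"y":0,"z":0.0006,"twist":0},
    {"x":0,"y":0,"z":0.0008,"twist":0},
    {"x":0,"y":0,"z":0.001,"twist":0},
    {"x":0,"y":0,"z":0.001,"twist":0},
    {"x":0,"y":0,"z":0.001,"twist":0},
    {"x":0,"y":0,"z":0.001,"twist":0},
    {"x":0,"y":0,"z":0.001,"twist":0}
  ]
}}

```text
time: 39.25
tool_pos: [608.9, -287.2, -5.1]
tcp_rot: [-3.141, 0.0, -2.836]
contact_force: [-3.0, 2.7, 6.4]
grip_width: 21.7
finger_force: 30.0
```

>>> {"fn": "play_rows", "kwargs": {
  "commands": [
    {"x":0,"y":0,"z":0,"twist":0},
    {"x":0,"y":0,"z":0,"twist":0},
    {"x":0,"y":0,"z":0,"twist":0},
    {"x":0,"y":0,"z":0,"twist":0},
    {"x":0,"y":0,"z":-0.01,"twist":0},
    {"x":0,"y":0,"z":-0.035,"twist":0},
    {"x":0,"y":0,"z":-0.065,"twist":0},
    {"x":0,"y":0,"z":-0.09,"twist":0}
  ],
  "jaw": 0.6
}}

```text
time: 40.05
tool_pos: [609.2, -287.4, 86.1]
tcp_rot: [-3.14, 0.001, -2.836]
contact_force: [-0.4, -0.6, 0.7]
grip_width: 36.7
finger_force: 0.0
```

```bash
python3 - <<'E'
from h import *
st(); delta(335,296,80,186)
E
```

```text
40.05 [ 609.2 -287.4   86.1] [-1.799e+02  1.000e-01 -1.625e+02] F [-0.4 -0.6  0.7] w 36.7 ff 0.0
-> (335, 296, 80, 186) shift [0.086, 0.6389, 0.0053] twist 11.5
```

>>> {"fn": "play_rows", "kwargs": {
  "commands": [
    {"x":0.003,"y":0.022,"z":0,"twist":0},
    {"x":0.009,"y":0.064,"z":-0.01,"twist":0},
    {"x":0.015,"y":0.109,"z":-0.02,"twist":0},
    {"x":0.021,"y":0.154,"z":-0.02,"twist":0},
    {"x":0.027,"y":0.2,"z":-0.02,"twist":0},
    {"x":0.033,"y":0.245,"z":-0.02,"twist":0},
    {"x":0.039,"y":0.287,"z":-0.02,"twist":0},
    {"x":0.043,"y":0.319,"z":-0.02,"twist":0}
  ],
  "jaw": 1
}}

```text
time: 40.85
tool_pos: [470.7, 6.0, 104.8]
tcp_rot: [3.142, 0.001, -2.835]
contact_force: [0.1, -0.1, 0.1]
grip_width: 0.6
finger_force: 0.0
```

>>> {"fn": "play_rows", "kwargs": {
  "commands": [
    {"x":0.004,"y":0.033,"z":0,"twist":0},
    {"x":0.01,"y":0.075,"z":0,"twist":2},
    {"x":0.016,"y":0.12,"z":0,"twist":4},
    {"x":0.022,"y":0.165,"z":0,"twist":6},
    {"x":0.028,"y":0.21,"z":0,"twist":8},
    {"x":0.034,"y":0.252,"z":0,"twist":10},
    {"x":0.039,"y":0.29,"z":0,"twist":11.5},
    {"x":0.043,"y":0.319,"z":0,"twist":11.5}
  ]
}}

```text
time: 41.65
tool_pos: [334.1, 297.4, 104.8]
tcp_rot: [3.141, 0.001, -3.036]
contact_force: [0.2, -0.5, -0.3]
grip_width: 0.8
finger_force: 0.0
```

```bash
python3 - <<'E'
from h import *
cap('top');c=cap('scene','z.png');t=cap('top','zt.png'); st(); delta(333,297,29,186)
for k,bx,z in((c,(340,80,420,140),28),(t,(135,195,205,250),28)):
  for b in blobs(k,bx,z,amin=30): print(b['px'],b['n'],b['mean'],b['ang'],b['size'])
g=(cv2.cvtColor(t['pixels'],cv2.COLOR_RGB2HSV)); m=((abs(g[...,0].astype(int)-62)<15)&(g[...,1]>120)); m[:,215:]=0
for u in range(140,200,8):
    v=np.nonzero(m[:,u])[0]; print(u,v.max(),ray(t,(u,v.max()),70)[0].round(0)[:2],end=' ')
# lure box pilks: edges in top
h=t['pixels'][125:195,350:440].astype(np.uint8); G=cv2.Canny(cv2.cvtColor(h,cv2.COLOR_RGB2GRAY),40,100)
print(); print('\n'.join(''.join('#' if x else '.' for x in r) for r in G[::2]))
E
```

```text
41.8 [334.5 296.7 104.6] [ 1.800e+02  1.000e-01 -1.738e+02] F [-0.2 -1.   0. ] w 0.7 ff 0.0
-> (333, 297, 29, 186) shift [0.0015, 0.0005, 0.0756] twist 0.2
[345.6, 88.0] 47 [262.5, 376.20001220703125] 19.2 [45.7, 34.0]
[378.9, 111.1] 94 [432.20001220703125, 342.20001220703125] 2.8 [80.2, 29.9]
[370.0, 122.2] 124 [435.8999938964844, 275.6000061035156] 2.9 [78.8, 33.7]
[179.1, 219.2] 166 [439.29998779296875, 278.6000061035156] 4.2 [73.5, 21.0]
[156.1, 221.6] 132 [433.79998779296875, 343.3999938964844] 4.5 [65.7, 17.3]
[151.8, 246.2] 51 [364.8999938964844, 354.70001220703125] 77.6 [31.1, 14.0]
140 255 [342. 371.] 148 256 [339. 349.] 156 243 [374. 328.] 164 245 [368. 306.] 172 244 [370. 284.] 180 240 [381. 263.] 188 240 [380. 241.] 196 239 [383. 219.] 
.......................................................................................#..
#######.................................................................................#.
.#.......###############################################......................#..........#
.#.....#.########################################...................
[... 2143 characters left out ...]
.....#.#.#.##..........................#..........#.#.#........
.###...#..#........................###.##......................#...##........#.#.#........
...##..#..#............................#..........................#############..#........
.....#.##....................................................................####.........
.........#####.#.#........................................................................
.........###..............................................................#...............
...................#...#####..#####....##...############.....####....###..................
..........................................................................................
```

Both sinkers are in the drawer, at about (436,277) and (432,342), and both pilks lie inside the box. Next I lower the closed fingers in front of the lip and push.

>>> {"fn": "play_rows", "kwargs": {
  "commands": [
    {"x":0,"y":0,"z":0.005,"twist":0},
    {"x":0,"y":0,"z":0.018,"twist":0},
    {"x":0,"y":0,"z":0.033,"twist":0},
    {"x":0,"y":0,"z":0.048,"twist":0},
    {"x":0,"y":0,"z":0.06,"twist":0},
    {"x":0,"y":0,"z":0.07,"twist":0},
    {"x":0,"y":0,"z":0.075,"twist":0},
    {"x":0,"y":0,"z":0.075,"twist":0}
  ]
}}

```text
time: 42.6
tool_pos: [335.0, 294.8, 28.4]
tcp_rot: [-3.141, -0.001, -3.038]
contact_force: [0.3, -1.0, 0.1]
grip_width: 0.2
finger_force: 0.0
```

>>> {"fn": "play_rows", "kwargs": {
  "commands": [
    {"x":-0.003,"y":0,"z":0,"twist":0},
    {"x":-0.008,"y":0,"z":0,"twist":0},
    {"x":-0.013,"y":0,"z":0,"twist":0},
    {"x":-0.018,"y":0,"z":0,"twist":0},
    {"x":-0.023,"y":0,"z":0,"twist":0},
    {"x":-0.029,"y":0,"z":0,"twist":0},
    {"x":-0.036,"y":0,"z":0,"twist":0},
    {"x":-0.044,"y":0,"z":0,"twist":0}
  ]
}}

```text
time: 43.4
tool_pos: [379.1, 300.0, 28.9]
tcp_rot: [-3.141, -0.0, -3.037]
contact_force: [-0.9, 0.1, 1.4]
grip_width: 0.3
finger_force: 1.0
```

>>> {"fn": "play_rows", "kwargs": {
  "commands": [
    {"x":-0.007,"y":0,"z":0,"twist":0},
    {"x":-0.015,"y":0,"z":0,"twist":0},
    {"x":-0.024,"y":0,"z":0,"twist":0},
    {"x":-0.033,"y":0,"z":0,"twist":0},
    {"x":-0.042,"y":0,"z":0,"twist":0},
    {"x":-0.05,"y":0,"z":0,"twist":0},
    {"x":-0.058,"y":0,"z":0,"twist":0},
    {"x":-0.064,"y":0,"z":0,"twist":0}
  ]
}}

```text
time: 44.2
tool_pos: [443.1, 306.7, 28.9]
tcp_rot: [3.142, 0.0, -3.037]
contact_force: [-1.2, -2.0, 0.5]
grip_width: 0.6
finger_force: 0.9
```

```bash
python3 - <<'E'
from h import *
st(); t=cap('top'); c=cap('scene')
for k,bx,z in((c,(340,80,420,140),28),(t,(135,190,205,250),28)):
  for b in blobs(k,bx,z,amin=20): print(b['px'],b['n'],b['mean'],b['ang'],b['size'])
g=(cv2.cvtColor(t['pixels'],cv2.COLOR_RGB2HSV)); m=((abs(g[...,0].astype(int)-62)<15)&(g[...,1]>120)); m[:,215:]=0
for u in range(124,204,8):
    v=np.nonzero(m[:,u])[0]; print(u,v.max(),ray(t,(u,v.max()),72)[0].round(0)[:2],end=' ')
E
```

```text
44.2 [443.1 306.7  28.9] [ 180.    0. -174.] F [-1.2 -2.   0.5] w 0.6 ff 0.9
[375.5, 92.6] 300 [369.5, 420.1000061035156] -47.7 [91.9, 112.6]
[367.6, 115.2] 61 [410.1000061035156, 300.3999938964844] 5.6 [80.4, 23.5]
[161.7, 213.2] 213 [457.20001220703125, 327.8999938964844] 3.2 [36.5, 84.9]
[136.3, 206.0] 25 [478.79998779296875, 399.70001220703125] 20.2 [24.1, 10.0]
[138.3, 220.1] 35 [439.0, 393.70001220703125] -0.3 [28.2, 8.5]
[136.3, 245.6] 31 [367.3999938964844, 398.20001220703125] 16.1 [28.4, 11.2]
124 173 [567. 417.] 132 179 [550. 395.] 140 202 [486. 372.] 148 339 [120. 345.] 156 222 [431. 328.] 164 197 [499. 307.] 172 202 [485. 285.] 180 193 [509. 263.] 188 197 [498. 241.] 196 207 [470. 219.]
```

>>> {"fn": "play_rows", "kwargs": {
  "commands": [
    {"x":-0.005,"y":0,"z":0,"twist":0},
    {"x":-0.01,"y":0,"z":0,"twist":0},
    {"x":-0.014,"y":0,"z":0,"twist":0},
    {"x":-0.018,"y":0,"z":0,"twist":0},
    {"x":-0.021,"y":0,"z":0,"twist":0},
    {"x":-0.023,"y":0,"z":0,"twist":0},
    {"x":-0.025,"y":0,"z":0,"twist":0},
    {"x":-0.026,"y":0,"z":0,"twist":0}
  ]
}}

```text
time: 45.1
tool_pos: [468.4, 309.5, 28.9]
tcp_rot: [3.141, 0.0, -3.037]
contact_force: [-1.1, 1.1, -0.2]
grip_width: 0.0
finger_force: 0.8
```

>>> {"fn": "play_rows", "kwargs": {
  "commands": [
    {"x":-0.0005,"y":0,"z":0,"twist":0},
    {"x":-0.001,"y":0,"z":0,"twist":0},
    {"x":-0.0015,"y":0,"z":0,"twist":0},
    {"x":-0.002,"y":0,"z":0,"twist":0},
    {"x":-0.0025,"y":0,"z":0,"twist":0},
    {"x":-0.003,"y":0,"z":0,"twist":0},
    {"x":-0.0035,"y":0,"z":0,"twist":0},
    {"x":-0.004,"y":0,"z":0,"twist":0}
  ]
}}

```text
time: 45.9
tool_pos: [472.2, 309.8, 29.0]
tcp_rot: [3.141, 0.0, -3.037]
contact_force: [-1.8, -0.0, -1.5]
grip_width: 0.8
finger_force: 0.8
```

>>> {"fn": "play_rows", "kwargs": {
  "commands": [
    {"x":-0.0005,"y":0,"z":0,"twist":0},
    {"x":-0.001,"y":0,"z":0,"twist":0},
    {"x":-0.0015,"y":0,"z":0,"twist":0},
    {"x":-0.002,"y":0,"z":0,"twist":0},
    {"x":-0.0025,"y":0,"z":0,"twist":0},
    {"x":-0.003,"y":0,"z":0,"twist":0},
    {"x":-0.0035,"y":0,"z":0,"twist":0},
    {"x":-0.0035,"y":0,"z":0,"twist":0}
  ]
}}

```text
time: 46.7
tool_pos: [472.8, 309.8, 28.9]
tcp_rot: [-3.141, -0.006, -3.037]
contact_force: [-11.9, 0.5, 6.6]
grip_width: 0.6
finger_force: 5.9
```

The force is rising against a stop. I press 1 mm more, then back off and check.

>>> {"fn": "play_rows", "kwargs": {
  "commands": [
    {"x":-0.0005,"y":0,"z":0,"twist":0},
    {"x":-0.001,"y":0,"z":0,"twist":0},
    {"x":-0.001,"y":0,"z":0,"twist":0},
    {"x":-0.001,"y":0,"z":0,"twist":0},
    {"x":-0.001,"y":0,"z":0,"twist":0},
    {"x":-0.001,"y":0,"z":0,"twist":0},
    {"x":-0.001,"y":0,"z":0,"twist":0},
    {"x":-0.001,"y":0,"z":0,"twist":0}
  ]
}}

```text
time: 47.5
tool_pos: [472.8, 309.8, 28.9]
tcp_rot: [-3.14, -0.008, -3.037]
contact_force: [-14.8, -0.5, 9.8]
grip_width: 0.6
finger_force: 7.7
```

>>> {"fn": "play_rows", "kwargs": {
  "commands": [
    {"x":0.003,"y":0,"z":0,"twist":0},
    {"x":0.015,"y":0,"z":0,"twist":0},
    {"x":0.035,"y":0,"z":0,"twist":0},
    {"x":0.06,"y":0,"z":-0.01,"twist":0},
    {"x":0.085,"y":0,"z":-0.03,"twist":0},
    {"x":0.1,"y":-0.03,"z":-0.06,"twist":0},
    {"x":0.11,"y":-0.07,"z":-0.08,"twist":0},
    {"x":0.11,"y":-0.11,"z":-0.09,"twist":0}
  ]
}}

```text
time: 48.3
tool_pos: [379.0, 188.7, 120.9]
tcp_rot: [3.141, 0.004, -3.034]
contact_force: [1.3, 0.7, -0.3]
grip_width: 0.6
finger_force: 0.0
```

>>> {"fn": "play_rows", "kwargs": {
  "commands": [
    {"x":0,"y":-0.02,"z":0,"twist":0},
    {"x":0,"y":-0.05,"z":0,"twist":0},
    {"x":0,"y":-0.08,"z":0,"twist":0},
    {"x":0,"y":-0.11,"z":0,"twist":0},
    {"x":0,"y":-0.14,"z":0,"twist":0},
    {"x":0,"y":-0.16,"z":0,"twist":0},
    {"x":0,"y":-0.17,"z":0,"twist":0},
    {"x":0,"y":-0.17,"z":0,"twist":0}
  ]
}}

```text
time: 49.1
tool_pos: [397.2, 19.3, 119.2]
tcp_rot: [-3.141, 0.001, -3.039]
contact_force: [0.5, 0.7, -0.0]
grip_width: 0.5
finger_force: 0.0
```

```bash
python3 - <<'E'
from h import *
st(); t=cap('top'); c=cap('scene')
g=(cv2.cvtColor(t['pixels'],cv2.COLOR_RGB2HSV)); m=((abs(g[...,0].astype(int)-62)<15)&(g[...,1]>120)); m[:,215:]=0
for u in range(132,200,6):
    v=np.nonzero(m[:300,u])[0]; print(u,v.max(),ray(t,(u,v.max()),72)[0].round(0)[:2],end=' ')
print()
print(t['pixels'][186:212,190,:].tolist())
for k,bx,z in((t,(205,140,350,245),9),(c,(330,140,400,235),9)):
  for b in blobs(k,bx,z,amin=50): print(b['px'],b['n'],b['mean'],b['ang'],b['size'])
h=cv2.cvtColor(t['pixels'],cv2.COLOR_RGB2HSV); m=((h[...,0]<12)&(h[...,1]>190)&(h[...,2]>100)); m[:150]=0;m[240:]=0;m[:,:205]=0;m[:,350:]=0
v,u=np.nonzero(m); print('float',u.mean(),v.mean())
E
```

```text
49.1 [397.2  19.3 119.2] [-1.800e+02  1.000e-01 -1.741e+02] F [ 0.5  0.7 -0. ] w 0.5 ff 0.0
132 202 [487. 394.] 138 203 [484. 377.] 144 203 [483. 361.] 150 204 [480. 345.] 156 203 [483. 328.] 162 202 [485. 312.] 168 201 [488. 296.] 174 199 [493. 279.] 180 198 [495. 263.] 186 197 [498. 246.] 192 197 [497. 230.] 198 195 [503. 214.] 
[[46, 123, 66], [42, 123, 63], [42, 120, 60], [44, 114, 61], [42, 115, 57], [42, 114, 62], [37, 110, 50], [0, 13, 0], [40, 123, 59], [14, 45, 20], [15, 43, 21], [2, 40, 15], [58, 48, 23], [92, 62, 43], [84, 57, 34], [88, 60, 38], [90, 64, 42], [78, 49, 29], [83, 55, 38], [82, 54, 36], [75, 51, 29], [74, 47, 32], [73, 51, 32], [135, 93, 55], [154, 108, 67], [153, 105, 67]]
[215.3, 226.8] 224 [416.3999938964844, 180.60000610351562] -8.3 [22.9, 91.6]
[243.3, 230.1] 1242 [405.3999938964844, 100.69999694824219] 87.3 [125.9, 91.3]
[271.7, 231.1] 205 [401.1000061035156, 19.399999618530273] -7.7 [21.8, 86.6]
[394.3, 208.7] 151 [694.0999755859375, 13.600000381469727] -59.3 [34.8, 54.9]
float 274.7040816326531 185.98979591836735
```

```bash
python3 -c "
from plant import bot
print(bot.close_job())"
```

```text
the job is handed in; nothing more can be done
None
```

I handed the job in at about 49 s of the 72 s allowed: both sinkers are in the tray drawer, both pilks lie inside the lure box, and the drawer is pushed against its stop; in the final images the float is where it was, but I did not re-check the line spool, and one pilk grasp pressed the fingertips on the bench with 49 N.

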